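# Load two sample racks into the sprung rack feeder

### The arm

A 6-joint arm with a two-finger parallel gripper is mounted at the origin on a cart in front of the work surface, level with it; the furniture and walls round the work are solid. World frame = base frame: x ahead of the robot, y to its left, z up, the work surface at z = 0. Lengths are in m, angles in rad, forces in N, time in s.
With the tool pointing down it reaches from about 0.25 to 0.8 m from the base axis. Payload 3.9 kg.
Tool frame: the origin (TCP) lies at the very end of the fingers, on their centre line; the grasp point (between the pads) lies 19 mm behind it; z points along the fingers, y is the line along which they close (so a half turn about z gives the same grasp; the last joint's range is limited). The gripper opens to 85 mm and grips with 20 to 120 N. Pads are 22 mm wide; open, the fingers measure 114 mm over their backs; the gripper's body (76 mm by 85 mm) begins 54 mm behind the grasp point. The pads swing forward as they close: fully open they stand 13 mm farther back than shut.
Start: joints at [1.273, 0.26, -0.138, 1.173, 0, 1.571], TCP at [0.154, 0.502, 0.231] pointing down, gripper open.
Joint ranges: [-2.78, 2.78], [-0.83, 1.72], [-1.28, 1.37], [-1.9, 2.12], [-1.57, 1.48], [-3.14, 3.14]. Speed limits (rad/s): [2.57, 2.57, 3.14, 3.14, 3.14, 3.14].

### API

Orientations are given as a unit quaternion [x, y, z, w].
In Python, from plant import readout, viewer, ticket gives the robot as it stands.
- The arm moves only by the tool play_rows, never from a script. Its argument "series" is a list that holds one entry, the list of rows, each a list of 7 numbers: the shift along the world's x, y, z in m, then the turn, a rotation vector about the world's x, y, z in degrees, then the opening, from 0 (shut) to 1 (fully open). A call has 1 to 8 rows; each row is the pose to reach, as a shift and turn from the pose commanded when the call began; what a row does not reach only later rows make up. A row lasts 1/12 s, in which the tool goes at most 41.7 mm and 7.16 degrees, less where a joint would pass 70% of its speed; a pose out of reach is approached as far as the arm can. A call with a gripper value outside its range is refused whole. The fingers move at their own pace and stop on an object; "grip_force" is the grip in N (left out, the last holds). Time passes only in rows, so rows that repeat a pose let the fingers close. It gives the time, the measured TCP pose, the force, the opening and the grip force at its end, in the units of the state.
- readout.sense(): the state, without advancing time (a new reading comes with each control period).
- viewer.snapshot(name): name is "scene" or "side" or "wrist"; returns a dict with "pixels" (480x640x3 uint8, red, green, blue), "z_map" (480x640 float32, m along the optical axis (not along the pixel's ray), 0 where there is no reading), "fx", "fy", "cx", "cy" (pixels), "dist_coeffs" ([k1, k2, p1, p2, k3] as OpenCV has them; the pictures are not rectified), "rvec" (rotation vector, rad) and "tvec" (3), from world to camera coordinates, as OpenCV has them. Camera axes: x right, y down, z forward; pixel columns grow to the right and rows downward; lengths in m; the calibration is good to about 2 mm. A picture is of the moment at which its call begins.
- ticket.close_job(): hands the job in; it is judged then, once.
The state is a dict: "time": time; "joint_positions": joint angles; "joint_vel": joint speeds; "joint_torque": joint torques, N m; "tcp_pos": TCP position; "tool_rot": TCP orientation; "contact_force": force on the tool from outside, world axes, zero at the start; "wrist_torque": the same for the moment, N m; "grip_width": finger opening in m; "finger_force": force on a finger pad.
Only numpy, scipy, OpenCV 4.12 (cv2) and the standard library are available. Lean on these libraries where they do the work, as an engineer would, in place of code of your own. Each camera call takes 0.05 s, during which the arm holds its last target. There are 200 camera calls.

### The job

Load the rack feeder: draw its sprung follower back by the black knob until you feel its hidden stop, without straining against it, swing the lever outward so that it stays parked by itself, and set both tube racks upright in the lane, in either order. Then free the lever, stand it upright again and ease the follower forward, without letting it snap, until it holds both racks closed up against the front stop; let go of everything and leave the other things on the desk alone.

Things in the scene. Friction and masses are not known exactly. Their poses are not given: they have to be found in the camera images.
- feeder: rack feeder fixed to the desk: grey base plate, open-topped lane, white spring housing beside it. Origin: on the desk, under mid-lane at the front stop's face. +y: pull-back direction, along the lane; +x: from the housing across the lane. Lane x -55 to +55, floor 8 mm up, side walls 36 (flared lips to 43), front stop 32, scanner head before it 30 mm high; housing x -104 to -66, y -6 to 168, 63 high
- follower (a joint): sprung slide, m: clear lane length from front stop to follower face; 0 = home, as found; grows to the feeder's +y. Spring 4.5 N at 0, plus 0.45 N per 10 mm, plus drag 10 N per m/s. A hidden stop, set anywhere from 87 to 123 mm, is felt as a buffer of 5 N/mm on top of the spring; over 18 N on the buffer strains it. Loaded, each rack takes up 22 mm
- lever (a joint): hinge of the lever on the pull rod's end, rad: 0 upright (as found, end of travel), up to 0.75 as the knob swings out and down to the feeder's -x. Swings past 0.2 only at the hidden notch, within 3.5 mm either side of where the buffer is first felt. Swung out past 0.45 and let go, it parks there (springs 3 to 7 mm forward first); to free it, draw back 4 mm and swing it upright. Slight friction
- knob (a point): middle of the black knob, a round grip 18 mm thick, 32 mm long, along the lever, 45 mm from the lever's axis, which runs along the feeder's y at x -85, 36 mm above the desk. Follower home, lever upright: x -85, y +200, 81 mm high, 23 mm clear of the housing's end. Moves along +y with the follower
- follower_face (a point): middle of the follower's face that bears on the racks, 22.5 mm above the desk. The plate is 12 mm thick along y and 36 mm high; its bracket, at feeder x -70 to -28, is 48 mm high
- rack_a: grey sample rack for five tubes: 106 mm along its x, 22 mm thick along its y, 62 mm high, with four capped tubes fixed in it reaching 89 mm; about 0.15 kg. Origin: middle of its underside. Take it across its 22 mm, at 45 to 58 mm height; it stands in the lane with its x along the feeder's x, either way round
- rack_b: another rack of the same kind and size with the same number of tubes; origin in the middle of its underside
- coverslip_box: small square box, 35 x 35 x 21 mm, bystander; origin in the middle of its underside
- oil_bottle: small bottle with a screw cap, 30 mm across, 66 mm high, bystander; origin in the middle of its underside
- the_hand_tally: hand tally counter lying on the desk, 86 x 54 x 22 mm, bystander; origin in the middle of its underside

How it is judged:
By the outcome, as a careful person would: the job done as asked, in the order asked, and still so for the second after the job is handed in, with the robot touching nothing.
It also fails if it takes over 72 s, if anything falls off the work surface, if the arm or the gripper's body presses on something with over 40 N, if the wrist force passes 120 N, or if a joint passes its speed limit or range.

## Working session

There is one attempt and no reset: what is moved stays moved. The work goes in short steps, Python scripts to look and compute and a tool call to move; the robot and the scene stay as the last step left them, time stands still between calls to the robot, and variables do not carry over. Pictures are saved under pics/ and viewed, at most 10 in all, crops included, and the job is handed in when it is done.

Besides the shell and the picture viewer there is one more tool, called after "Request:" by a JSON object that holds its "fn" and its "kwargs", one argument or row to a line. play_rows: Moves the arm, as the interface text tells. Its arguments: {"type":"object","properties":{"series":{"type":"array"},"grip_force":{"type":"number"}},"required":["series"]}

```bash
mkdir -p pics; cat > h.py <<'E'
import numpy as np, cv2
from plant import readout, viewer, ticket
def snap(n):
    d=viewer.snapshot(n); R,_=cv2.Rodrigues(np.array(d['rvec'],float)); d['R']=R; d['t']=np.array(d['tvec'],float).ravel()
    d['K']=np.array([[d['fx'],0,d['cx']],[0,d['fy'],d['cy']],[0,0,1]]); d['D']=np.array(d['dist_coeffs'],float); return d
def save(d,n): cv2.imwrite('pics/'+n,d['pixels'][:,:,::-1])
def rays(d,uv):
    u=cv2.undistortPoints(np.array(uv,float).reshape(-1,1,2),d['K'],d['D']).reshape(-1,2)
    return np.c_[u,np.ones(len(u))]
def plane(d,uv,z):
    r=rays(d,uv)@d['R']; c=-d['R'].T@d['t']; return c+r*((z-c[2])/r[:,2])[:,None]
def cloud(d):
    v,u=np.mgrid[0:480,0:640]; r=rays(d,np.c_[u.ravel(),v.ravel()]); z=d['z_map'].ravel()[:,None]
    P=(r*z-d['t'])@d['R']; P[z[:,0]==0]=np.nan; return P.reshape(480,640,3)
def proj(d,P): return cv2.projectPoints(np.array(P,float).reshape(-1,1,3),d['R'],d['t'],d['K'],d['D'])[0].reshape(-1,2)
E
python3 - <<'E'
from h import *
a=snap('scene');b=snap('side');save(a,'scene.png');save(b,'side.png')
for d in(a,b):print(-d['R'].T@d['t'],d['fx'],(d['z_map']>0).mean())
print(readout.sense())
E
```

```text
[ 0.02289486 -0.28747636  0.84050148] 464.46584727433014 0.9960416666666667
[0.05196412 1.03775208 0.6349391 ] 531.0097960097436 0.9937141927083334
{'time': 0.1, 'joint_positions': array([ 1.27300967e+00,  2.60636968e-01, -1.39286073e-01,  1.17272551e+00,
        7.54224570e-07,  1.57078982e+00]), 'joint_vel': array([ 0.00067032, -0.00104939,  0.00304601, -0.00073775, -0.00117924,
       -0.00013915]), 'joint_torque': array([-6.80231333e-04, -4.06507695e+01,  2.54527634e+01,  1.00946752e-02,
       -7.88948000e-05, -1.05847798e-05]), 'tcp_pos': array([0.15384737, 0.50127474, 0.23052098]), 'tool_rot': array([ 1.48340515e-01,  9.88935910e-01, -9.15810586e-04, -1.37759132e-04]), 'contact_force': array([-0.92107571, -0.32888765, -0.94192118]), 'wrist_torque': array([ 0.01945846, -0.0153022 ,  0.04813585]), 'finger_force': 0.0, 'grip_width': 0.08539350831814187}
```

View pics/scene.png

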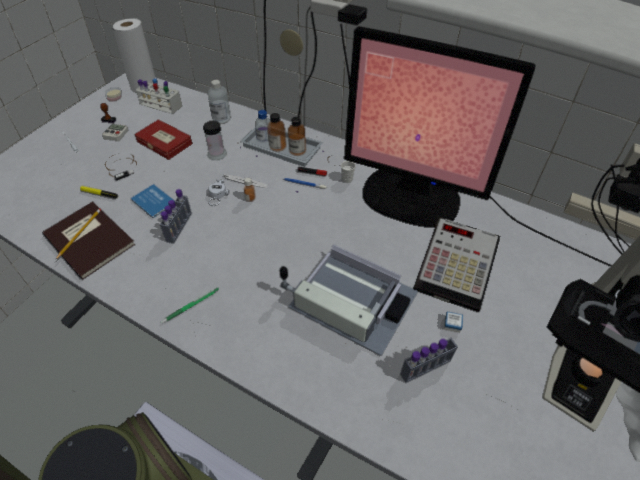

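View pics/side.png

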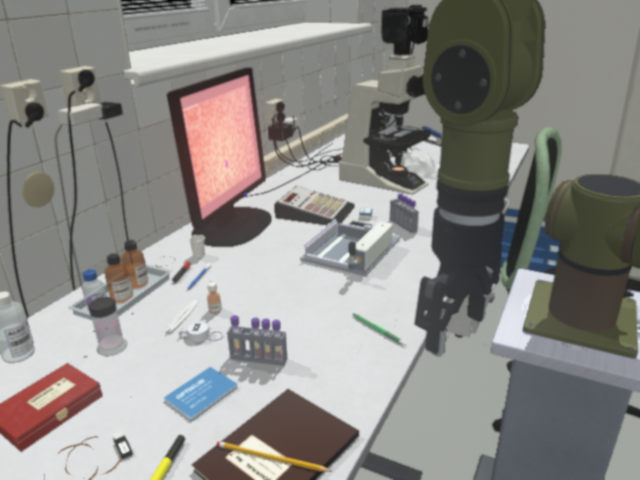

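Scene view: the feeder is at about (350,295), its knob at (284,272). The racks are at about (172,218) and (428,358), the coverslip box at (453,320), the oil bottle at (249,192) and the tally at (217,190).

```bash
python3 - <<'E'
from h import *
a=snap('scene');P=cloud(a);Z=P[...,2];px=a['pixels'].astype(int)
def box(u0,v0,u1,v1,m):
    M=np.zeros((480,640),bool);M[v0:v1,u0:u1]=True;return M&m
def rep(n,M):
    Q=P[M][:,:2].astype(np.float32); r=cv2.minAreaRect(Q*1000); print(n,M.sum(),'rect',[np.round(x,1) for x in r],'z',np.nanmedian(Z[M]))
# housing top
M=box(285,265,385,345,(abs(Z-.063)<.005)); rep('housing',M)
c=np.median(P[M],0);print(c)
for n,bx in (('rl',(150,185,200,245)),('rr',(395,335,465,385))):
    M=box(*bx,(Z>.03)&(Z<.1)); rep(n+' all',M)
    pur=(px[...,0]-px[...,1]>20)&(px[...,2]-px[...,1]>30)
    M=box(*bx,pur&(Z>.07)); 
    k,l,s,cc=cv2.connectedComponentsWithStats(M.astype(np.uint8))
    for i in range(1,k):
        if s[i,4]>8: print('  cap',s[i,4],cc[i].round(1),np.median(P[l==i],0).round(4))
M=box(270,255,296,292,(px.max(2)<50)&(Z>.03)); rep('knob',M);print(P[M].min(0),P[M].max(0),np.argwhere(M).mean(0))
# calc image dirs
for uv in ((284,272),(340,270),(453,320),(249,192),(217,190)): print(uv,P[uv[1],uv[0]].round(3))
crop=a['pixels'][240:400,250:480];cv2.imwrite('pics/c1.png',cv2.resize(crop,None,fx=3.4,fy=3.4,interpolation=2)[:,:,::-1])
E
```

```text
housing 1377 rect [array([488.1, -47.5]), array([201.3,  39.3]), np.float64(88.7)] z 0.06232531920201447
[ 0.48610181 -0.06601078  0.06232532]
rl all 714 rect [array([530. , 394.7]), array([110. ,  25.5]), np.float64(14.5)] z 0.060294187634858915
  cap 13 [178.2 191.2] [0.5662 0.4046 0.089 ]
  cap 52 [167.7 208.1] [0.5099 0.389  0.0878]
rr all 947 rect [array([ 482.1, -273. ]), array([ 24.5, 107.6]), np.float64(55.2)] z 0.061045794111658114
  cap 33 [443.2 342.2] [ 0.4976 -0.2849  0.088 ]
  cap 35 [434.3 346.3] [ 0.4823 -0.2738  0.088 ]
  cap 36 [425.2 350.4] [ 0.4653 -0.2625  0.0884]
  cap 40 [416.  354.7] [ 0.4498 -0.2513  0.0879]
knob 76 rect [array([489.1,  54.6]), array([14.2, 11.6]), np.float64(3.1)] z 0.08884165156657123
[0.48183647 0.04867644 0.06917875] [0.49608982 0.06046268 0.09871914] [272.77631579 283.26315789]
(284, 272) [0.487 0.052 0.091]
(340, 270) [ 0.608 -0.016  0.006]
(453, 320) [ 0.6   -0.285  0.02 ]
(249, 192) [0.69  0.29  0.038]
(217, 190) [0.668 0.378 0.023]
```

View pics/c1.png

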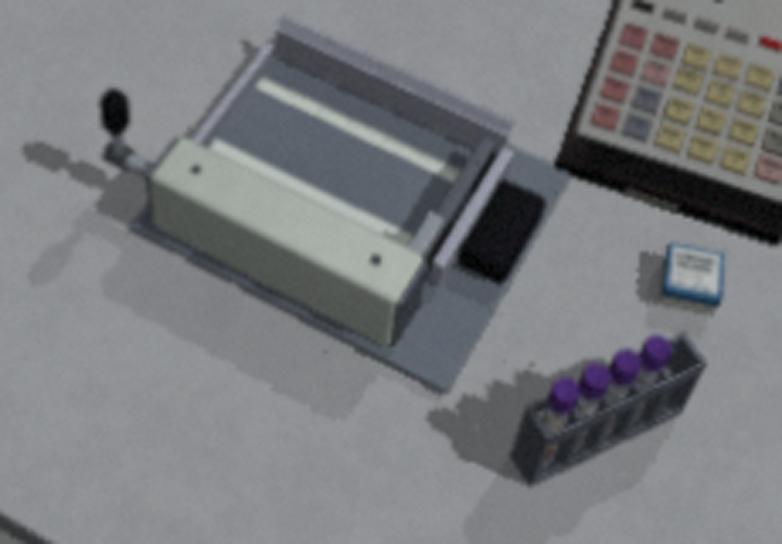

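The crop shows the housing on the robot's side and the knob at its left end. The follower is home, next to the front stop at the right, so the feeder axes are nearly the world axes.

```bash
cat > feed.py <<'E'
from h import *
def feeder(name):
    d=snap(name);P=cloud(d).reshape(-1,3)
    M=(abs(P[:,2]-.063)<.003)&(abs(P[:,0]-.487)<.05)&(P[:,1]>-.2)&(P[:,1]<.04)
    Q=P[M]; k=cv2.minAreaRect((Q[:,:2]*1000).astype(np.float32))
    ys=np.arange(-.12,.01,.01);lo=[];hi=[]
    for y in ys:
        s=Q[abs(Q[:,1]-y)<.005,0]; lo.append(np.percentile(s,3) if len(s)>5 else np.nan);hi.append(np.percentile(s,97) if len(s)>5 else np.nan)
    print(name,'rect',k); lo=np.array(lo);hi=np.array(hi);g=~np.isnan(lo)
    print('lo fit',np.polyfit(ys[g],lo[g],1),'hi fit',np.polyfit(ys[g],hi[g],1),'y range',np.percentile(Q[:,1],[.5,99.5]))
    return d,P
if __name__=='__main__':
    import sys
    for n in sys.argv[1:]: feeder(n)
E
python3 - <<'E'
from feed import *
d,P=feeder('scene'); 
M=(P[:,2]>.03)&(P[:,2]<.05)&(P[:,0]>.58)&(P[:,0]<.66)&(P[:,1]>-.16)&(P[:,1]<.03);Q=P[M]
print('far wall',M.sum(),np.polyfit(Q[:,1],Q[:,0],1),np.percentile(Q,[1,99],axis=0))
feeder('side'); w=snap('wrist');save(w,'w0.png')
R=w['R'];print('wrist cam pos',-R.T@w['t'],'axis',R[2])
E
```

```text
scene rect ((487.62835693359375, -61.92292785644531), (172.2839813232422, 39.12823486328125), 88.95690155029297)
lo fit [0.00878434 0.47081442] hi fit [0.02464454 0.50554546] y range [-0.14665175  0.02168024]
far wall 613 [0.16706146 0.63843744] [[ 0.5817268  -0.15718742  0.03030469]
 [ 0.63844351  0.01968873  0.04425526]]
side rect ((486.3036804199219, -56.966064453125), (172.76669311523438, 39.24049377441406), 88.6460952758789)
lo fit [0.02406704 0.47169851] hi fit [0.02715403 0.50436885] y range [-0.13990669  0.02364042]
wrist cam pos [0.08646458 0.52385327 0.37518777] axis [ 0.26980441 -0.08286495 -0.95934299]
```

Request:
{"fn": "play_rows", "kwargs": {
  "series": [
    [[0.335,-0.443,0.0,0,0,16,0.5],[0.335,-0.443,0.0,0,0,16,0.5],[0.335,-0.443,0.0,0,0,16,0.5],[0.335,-0.443,0.0,0,0,16,0.5],[0.335,-0.443,0.0,0,0,16,0.5],[0.335,-0.443,0.0,0,0,16,0.5],[0.335,-0.443,0.0,0,0,16,0.5],[0.335,-0.443,0.0,0,0,16,0.5]]
  ]
}}

```text
time: 0.97
tcp_pos: [0.3529, 0.2384, 0.2315]
tool_rot: [0.009, 1.0, 0.0, 0.0]
contact_force: [0.2, 0.3, -0.7]
grip_width: 0.0426
finger_force: 0.0
```

```bash
cat > st.py <<'E'
from h import *
from scipy.spatial.transform import Rotation as T
s=readout.sense();R=T.from_quat(s['tool_rot']).as_matrix()
print('t',round(s['time'],2),'tcp',s['tcp_pos'].round(4),'yaw_y',np.degrees(np.arctan2(R[1,1],R[0,1])).round(2),'z',R[:,2].round(3),'F',s['contact_force'].round(1),'w',round(s['grip_width'],4),'ff',s['finger_force'],'q',s['joint_positions'].round(2))
E
python3 st.py
```

```text
t 0.97 tcp [0.3529 0.2384 0.2315] yaw_y 88.96 z [ 0.001  0.    -1.   ] F [ 0.2  0.3 -0.7] w 0.0426 ff 0.0 q [ 0.59  0.09 -0.35  1.13  0.    0.61]
```

Request:
{"fn": "play_rows", "kwargs": {
  "series": [
    [[0.134,-0.178,-0.05,0,0,0,0.5],[0.134,-0.178,-0.05,0,0,0,0.5],[0.134,-0.178,-0.05,0,0,0,0.5],[0.134,-0.178,-0.05,0,0,0,0.5],[0.134,-0.178,-0.05,0,0,0,0.5],[0.134,-0.178,-0.05,0,0,0,0.5],[0.134,-0.178,-0.05,0,0,0,0.5]]
  ]
}}

```text
time: 1.55
tcp_pos: [0.4882, 0.0588, 0.1801]
tool_rot: [0.012, 1.0, -0.001, -0.0]
contact_force: [-1.0, -0.1, -0.4]
grip_width: 0.0428
finger_force: 0.0
```

```bash
python3 st.py; python3 - <<'E'
from h import *
w=snap('wrist');save(w,'w1.png');P=cloud(w);px=w['pixels'].astype(int)
M=(P[...,2]>.066)&(P[...,2]<.1)&(px.max(2)<60)&(abs(P[...,0]-.489)<.03)&(abs(P[...,1]-.058)<.03)
print(M.sum());Q=P[M]
if len(Q): print(np.percentile(Q,[2,50,98],axis=0).round(4))
M=(abs(P[...,2]-.063)<.003)&(abs(P[...,0]-.487)<.03)&(P[...,1]<.04);Q=P[M];print(len(Q),np.percentile(Q,[1,99],axis=0).round(4))
E
```

```text
t 1.55 tcp [0.4882 0.0588 0.1801] yaw_y 88.63 z [-0.    -0.001 -1.   ] F [-1.  -0.1 -0.4] w 0.0428 ff 0.0 q [ 0.12  0.23 -0.31  1.02 -0.    0.14]
598
[[0.4827 0.0521 0.0745]
 [0.4875 0.0598 0.0957]
 [0.4961 0.0673 0.0992]]
10448 [[ 0.4684 -0.1435  0.0607]
 [ 0.5066  0.0259  0.0659]]
```

View pics/w1.png

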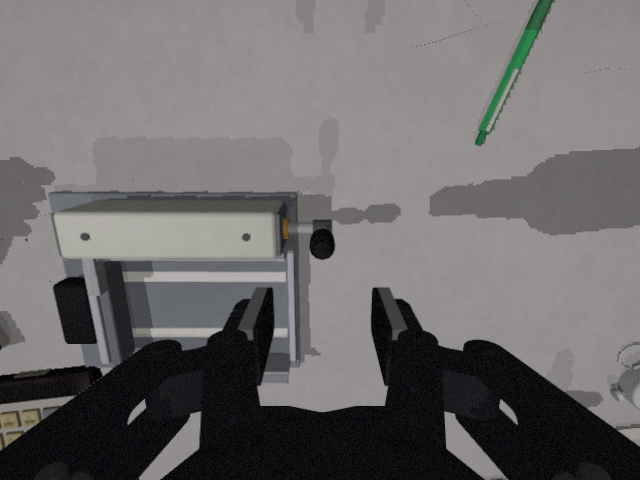

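The wrist view shows the knob at (321,243), centred between the fingers. I'll descend and grip it.

Request:
{"fn": "play_rows", "kwargs": {
  "series": [
    [[0.001,0.001,0.0,0,0,0,0.32],[0.001,0.001,-0.03,0,0,0,0.32],[0.001,0.001,-0.065,0,0,0,0.32],[0.001,0.001,-0.095,0,0,0,0.32],[0.001,0.001,-0.114,0,0,0,0.32],[0.001,0.001,-0.114,0,0,0,0.32]]
  ],
  "grip_force": 40
}}

```text
time: 2.1
tcp_pos: [0.4831, 0.0633, 0.0642]
tool_rot: [0.008, 1.0, -0.001, -0.004]
contact_force: [-1.1, -3.9, -2.1]
grip_width: 0.0275
finger_force: 1.7
```

Request:
{"fn": "play_rows", "kwargs": {
  "series": [
    [[0,0,0,0,0,0,0.0],[0,0,0,0,0,0,0.0],[0,0,0,0,0,0,0.0],[0,0,0,0,0,0,0.0],[0,0,0,0,0,0,0.0]]
  ]
}}

```text
time: 2.52
tcp_pos: [0.4849, 0.0629, 0.0669]
tool_rot: [0.009, 1.0, -0.001, -0.002]
contact_force: [-1.8, -4.0, -12.2]
grip_width: 0.0165
finger_force: 39.4
```

```bash
python3 st.py
```

```text
t 2.52 tcp [0.4849 0.0629 0.0669] yaw_y 88.96 z [-0.004 -0.001 -1.   ] F [ -1.8  -4.  -12.2] w 0.0165 ff 39.3778059782926 q [ 0.13  0.34 -0.5   0.74 -0.    0.15]
```

Request:
{"fn": "play_rows", "kwargs": {
  "series": [
    [[0,0,0,0,0,0,0.0],[0,0,0,0,0,0,0.0],[0,0,0,0,0,0,0.0]]
  ]
}}

```text
time: 2.77
tcp_pos: [0.4849, 0.0629, 0.0669]
tool_rot: [0.009, 1.0, -0.0, -0.002]
contact_force: [-2.7, -4.8, -12.0]
grip_width: 0.0163
finger_force: 39.4
```

```bash
python3 st.py; python3 - <<'E'
from h import *
d=snap('side');u,v=proj(d,[[.487,.06,.08]])[0].astype(int);print(u,v)
c=d['pixels'][v-60:v+50,u-75:u+75];cv2.imwrite('pics/s2.png',cv2.resize(c,None,fx=5,fy=5,interpolation=2)[:,:,::-1])
E
```

```text
t 2.77 tcp [0.4849 0.0629 0.0669] yaw_y 88.95 z [-0.004 -0.001 -1.   ] F [ -2.7  -4.8 -12. ] w 0.0163 ff 39.39005174324848 q [ 0.13  0.34 -0.5   0.74 -0.    0.15]
353 248
```

View pics/s2.png

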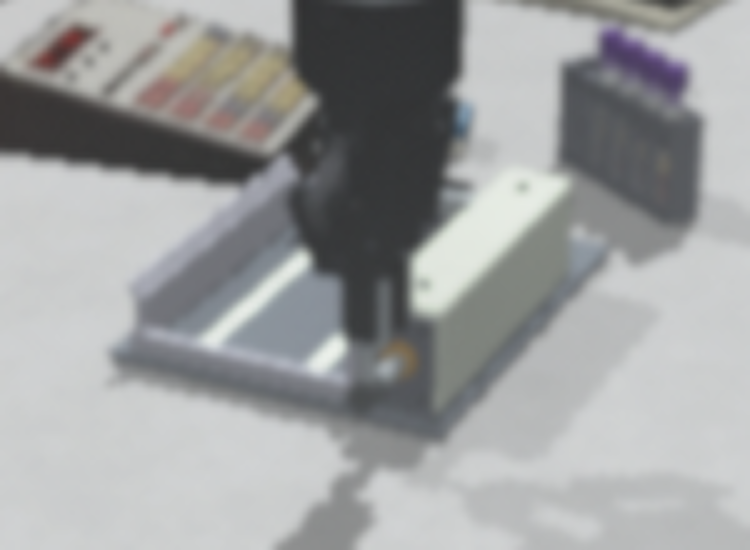

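The fingers close round the knob above the rod end. I'll draw back a little and check how it follows.

Request:
{"fn": "play_rows", "kwargs": {
  "series": [
    [[0,0.005,0,0,0,0,0.0],[0,0.01,0,0,0,0,0.0],[0,0.015,0,0,0,0,0.0],[0,0.02,0,0,0,0,0.0],[0,0.02,0,0,0,0,0.0],[0,0.02,0,0,0,0,0.0]]
  ]
}}

```text
time: 3.32
tcp_pos: [0.4854, 0.0828, 0.0669]
tool_rot: [0.009, 1.0, -0.001, -0.002]
contact_force: [-1.8, -4.5, -13.0]
grip_width: 0.0168
finger_force: 39.4
```

```bash
python3 st.py; python3 feed.py side
```

```text
t 3.32 tcp [0.4854 0.0828 0.0669] yaw_y 88.97 z [-0.003 -0.001 -1.   ] F [ -1.8  -4.5 -13. ] w 0.0168 ff 39.38574390951544 q [ 0.17  0.34 -0.49  0.74 -0.    0.19]
side rect ((486.9123229980469, -56.73802185058594), (172.60902404785156, 37.50151824951172), 88.6554946899414)
lo fit [0.02234781 0.47186974] hi fit [0.01383283 0.50327566] y range [-0.14121883  0.02653113]
```

Request:
{"fn": "play_rows", "kwargs": {
  "series": [
    [[0,0.008,0,0,0,0,0.0],[0,0.017,0,0,0,0,0.0],[0.001,0.026,0,0,0,0,0.0],[0.001,0.035,0,0,0,0,0.0],[0.001,0.044,0,0,0,0,0.0],[0.001,0.052,0,0,0,0,0.0],[0.001,0.056,0,0,0,0,0.0],[0.001,0.056,0,0,0,0,0.0]]
  ]
}}

```text
time: 4.03
tcp_pos: [0.4866, 0.1383, 0.0669]
tool_rot: [0.009, 1.0, -0.002, -0.001]
contact_force: [-1.2, -7.8, -11.3]
grip_width: 0.0165
finger_force: 39.5
```

Request:
{"fn": "play_rows", "kwargs": {
  "series": [
    [[0,0.001,0,0,0,0,0.0],[0,0.0025,0,0,0,0,0.0],[0,0.0025,0,0,0,0,0.0]]
  ]
}}

```text
time: 4.28
tcp_pos: [0.4866, 0.14, 0.0669]
tool_rot: [0.009, 1.0, -0.002, -0.001]
contact_force: [-1.5, -8.4, -12.5]
grip_width: 0.0158
finger_force: 39.5
```

```bash
python3 st.py
```

```text
t 4.28 tcp [0.4866 0.14   0.0669] yaw_y 88.92 z [-0.002 -0.004 -1.   ] F [ -1.5  -8.4 -12.5] w 0.0158 ff 39.51626753434539 q [ 0.28  0.36 -0.46  0.75 -0.    0.3 ]
```

Request:
{"fn": "play_rows", "kwargs": {
  "series": [
    [[0,0.003,0,0,0,0,0.0],[0,0.005,0,0,0,0,0.0],[0,0.005,0,0,0,0,0.0],[0,0.005,0,0,0,0,0.0]]
  ]
}}

```text
time: 4.62
tcp_pos: [0.4867, 0.145, 0.0669]
tool_rot: [0.009, 1.0, -0.002, -0.001]
contact_force: [-0.4, -8.3, -12.9]
grip_width: 0.0161
finger_force: 39.5
```

Request:
{"fn": "play_rows", "kwargs": {
  "series": [
    [[0,0.0015,0,0,0,0,0.0],[0,0.003,0,0,0,0,0.0],[0,0.003,0,0,0,0,0.0],[0,0.003,0,0,0,0,0.0]]
  ]
}}

```text
time: 4.95
tcp_pos: [0.4868, 0.1478, 0.0669]
tool_rot: [0.01, 1.0, -0.002, -0.001]
contact_force: [-0.4, -8.1, -12.1]
grip_width: 0.0166
finger_force: 39.5
```

Request:
{"fn": "play_rows", "kwargs": {
  "series": [
    [[0,0.0015,0,0,0,0,0.0],[0,0.003,0,0,0,0,0.0],[0,0.003,0,0,0,0,0.0],[0,0.003,0,0,0,0,0.0]]
  ]
}}

```text
time: 5.28
tcp_pos: [0.4868, 0.1507, 0.0669]
tool_rot: [0.01, 1.0, -0.002, -0.001]
contact_force: [-0.1, -9.0, -11.7]
grip_width: 0.0164
finger_force: 39.5
```

Request:
{"fn": "play_rows", "kwargs": {
  "series": [
    [[0,0.0015,0,0,0,0,0.0],[0,0.003,0,0,0,0,0.0],[0,0.003,0,0,0,0,0.0],[0,0.003,0,0,0,0,0.0]]
  ]
}}

```text
time: 5.62
tcp_pos: [0.4868, 0.1536, 0.0669]
tool_rot: [0.01, 1.0, -0.002, -0.001]
contact_force: [0.3, -8.6, -11.8]
grip_width: 0.0162
finger_force: 39.5
```

Request:
{"fn": "play_rows", "kwargs": {
  "series": [
    [[0,0.0015,0,0,0,0,0.0],[0,0.003,0,0,0,0,0.0],[0,0.003,0,0,0,0,0.0],[0,0.003,0,0,0,0,0.0]]
  ]
}}

```text
time: 5.95
tcp_pos: [0.4867, 0.155, 0.0668]
tool_rot: [0.01, 1.0, -0.004, -0.001]
contact_force: [0.1, -13.3, -10.7]
grip_width: 0.0163
finger_force: 39.7
```

The buffer is felt at a TCP y of about 0.154, 0.9 mm in, which puts the notch in reach. I'll swing outward, tilting with the lever.

Request:
{"fn": "play_rows", "kwargs": {
  "series": [
    [[-0.0032,0,-0.0002,0,-6,0,0.0],[-0.0064,0,-0.0007,0,-12,0,0.0],[-0.0096,0,-0.0015,0,-18,0,0.0],[-0.0126,0,-0.0027,0,-24,0,0.0],[-0.0155,0,-0.0042,0,-30,0,0.0],[-0.0169,0,-0.005,0,-33,0,0.0],[-0.0169,0,-0.005,0,-33,0,0.0]]
  ]
}}

```text
time: 6.53
tcp_pos: [0.4682, 0.1548, 0.0602]
tool_rot: [0.01, 0.959, -0.001, 0.284]
contact_force: [15.6, -9.8, -20.6]
grip_width: 0.0164
finger_force: 41.6
```

```bash
python3 st.py
```

```text
t 6.53 tcp [0.4682 0.1548 0.0602] yaw_y 88.92 z [ 0.544 -0.008 -0.839] F [ 15.6  -9.8 -20.6] w 0.0164 ff 41.63564754766412 q [ 0.49  0.16 -1.08 -0.18 -0.27  0.44]
```

Request:
{"fn": "play_rows", "kwargs": {
  "series": [
    [[0.001,-0.0015,0,0,0,0,0.0],[0.001,-0.003,0,0,0,0,0.0],[0.001,-0.0045,0,0,0,0,0.0],[0.001,-0.006,0,0,0,0,0.0],[0.001,-0.006,0,0,0,0,0.0]]
  ]
}}

```text
time: 6.95
tcp_pos: [0.4697, 0.1502, 0.0608]
tool_rot: [0.009, 0.96, 0.0, 0.281]
contact_force: [1.9, -7.6, -13.1]
grip_width: 0.0163
finger_force: 43.0
```

Request:
{"fn": "play_rows", "kwargs": {
  "series": [
    [[0,-0.0015,0,0,0,0,0.0],[0,-0.003,0,0,0,0,0.0],[0,-0.003,0,0,0,0,0.0]]
  ]
}}

```text
time: 7.2
tcp_pos: [0.4705, 0.1499, 0.0613]
tool_rot: [0.008, 0.959, 0.003, 0.282]
contact_force: [1.4, -1.0, -15.2]
grip_width: 0.0159
finger_force: 43.4
```

The lever has seated and the load is gone. I'll open and retreat along the tool axis, then look.

Request:
{"fn": "play_rows", "kwargs": {
  "series": [
    [[0,0,0,0,0,0,0.4],[0,0,0,0,0,0,0.4],[0,0,0,0,0,0,0.4],[-0.011,0,0.017,0,0,0,0.4],[-0.022,0,0.034,0,0,0,0.4],[-0.038,0,0.06,0,0,0,0.4],[-0.045,0,0.1,0,5,0,0.4],[-0.045,0,0.14,0,12,0,0.4]]
  ]
}}

```text
time: 7.87
tcp_pos: [0.4279, 0.1507, 0.1713]
tool_rot: [0.007, 0.976, 0.002, 0.219]
contact_force: [2.1, 1.1, -0.7]
grip_width: 0.0342
finger_force: 0.0
```

```bash
python3 st.py; python3 - <<'E'
from h import *
d=snap('side');u,v=proj(d,[[.487,.05,.05]])[0].astype(int)
c=d['pixels'][v-60:v+60,u-80:u+80];cv2.imwrite('pics/s3.png',cv2.resize(c,None,fx=5,fy=5,interpolation=2)[:,:,::-1])
E
```

```text
t 7.87 tcp [0.4279 0.1507 0.1713] yaw_y 89.25 z [ 0.428  0.001 -0.904] F [ 2.1  1.1 -0.7] w 0.0342 ff 0.0 q [ 0.48 -0.09 -0.81  0.45 -0.2   0.45]
```

View pics/s3.png

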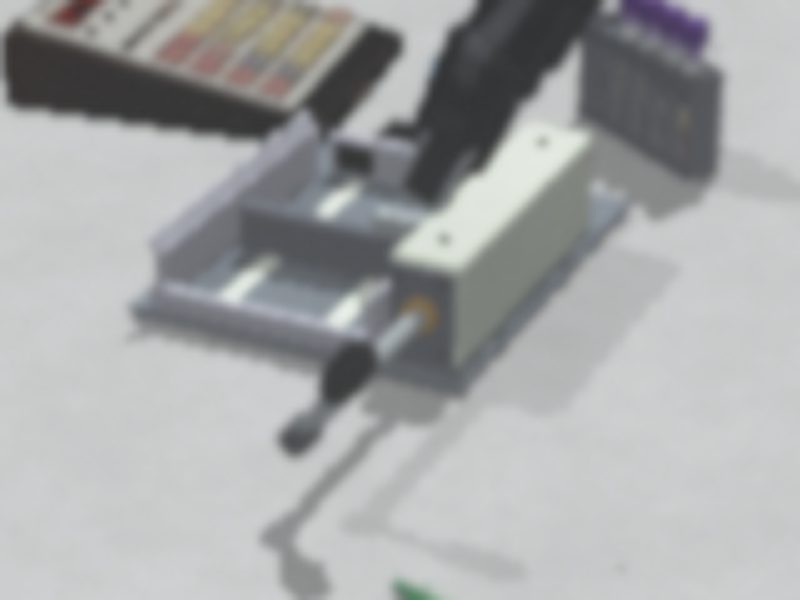

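The side crop shows the lever parked outward with the knob at about (347,368), and the follower plate holding mid-lane. Next is the left rack.

Request:
{"fn": "play_rows", "kwargs": {
  "series": [
    [[0.102,0.244,0.05,-3.6,25.1,16.2,0.6],[0.102,0.244,0.05,-3.6,25.1,16.2,0.6],[0.102,0.244,0.05,-3.6,25.1,16.2,0.6],[0.102,0.244,0.05,-3.6,25.1,16.2,0.6],[0.102,0.244,0.05,-3.6,25.1,16.2,0.6],[0.102,0.244,0.05,-3.6,25.1,16.2,0.6],[0.102,0.244,0.05,-3.6,25.1,16.2,0.6],[0.102,0.244,0.05,-3.6,25.1,16.2,0.6]]
  ]
}}

```text
time: 8.58
tcp_pos: [0.5371, 0.4015, 0.2207]
tool_rot: [-0.136, 0.991, 0.003, 0.006]
contact_force: [0.4, 0.0, 0.7]
grip_width: 0.051
finger_force: 0.0
```

```bash
python3 st.py; cat > rack.py <<'E'
import sys
from h import *
x0,y0=map(float,sys.argv[1:3])
w=snap('wrist');P=cloud(w);save(w,sys.argv[3])
near=(abs(P[...,0]-x0)<.09)&(abs(P[...,1]-y0)<.09)
M=near&(abs(P[...,2]-.0615)<.0035);Q=P[M]
r=cv2.minAreaRect((Q[:,:2]*1000).astype(np.float32));print('top rect',len(Q),r)
px=w['pixels'].astype(int);pur=near&(px[...,0]-px[...,1]>20)&(px[...,2]-px[...,1]>30)&(P[...,2]>.082)
k,l,s,c=cv2.connectedComponentsWithStats(pur.astype(np.uint8))
for i in range(1,k):
    if s[i,4]>30: print('cap',s[i,4],c[i].round(0),np.median(P[l==i],0).round(4),(P[l==i].min(0)/2+P[l==i].max(0)/2).round(4))
E
python3 rack.py .530 .395 w2.png
```

```text
t 8.58 tcp [0.5371 0.4015 0.2207] yaw_y 105.68 z [ 0.011  0.007 -1.   ] F [0.4 0.  0.7] w 0.051 ff 0.0 q [ 0.64  0.51  0.23  1.27 -0.    0.37]
top rect 1065 ((529.101318359375, 398.7809753417969), (106.9826431274414, 22.001428604125977), 15.642426490783691)
cap 300 [319. 164.] [0.4912 0.3877 0.0896] [0.4911 0.3878 0.0894]
cap 283 [319. 190.] [0.5099 0.3931 0.0897] [0.5101 0.393  0.0886]
cap 273 [319. 214.] [0.5284 0.3983 0.0899] [0.5285 0.3983 0.0874]
cap 240 [319. 260.] [0.5659 0.4084 0.0897] [0.5659 0.4087 0.0878]
```

View pics/w2.png

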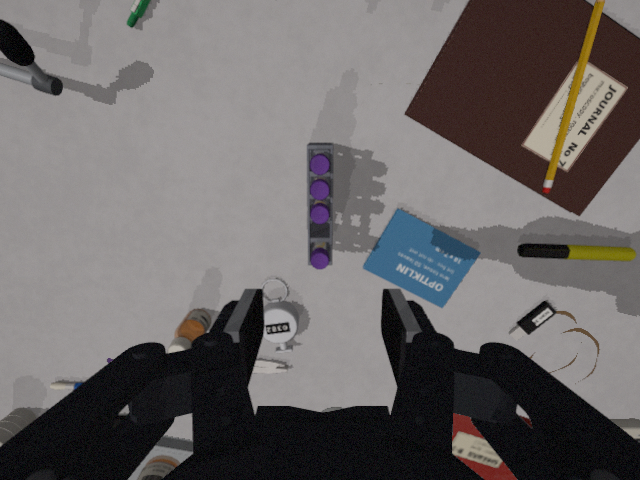

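The wrist view shows the left rack with caps at columns near 319, rows 164 to 260. It is aligned with the tool and nothing stands close to the fingers' path.

Request:
{"fn": "play_rows", "kwargs": {
  "series": [
    [[-0.004,0.002,-0.04,0,0,0,0.6],[-0.004,0.002,-0.07,0,0,0,0.6],[-0.004,0.002,-0.07,0,0,0,0.6],[-0.004,0.002,-0.07,0,0,0,0.6]]
  ]
}}

```text
time: 8.97
tcp_pos: [0.5277, 0.3952, 0.1491]
tool_rot: [-0.135, 0.991, -0.001, 0.001]
contact_force: [0.3, -0.3, 0.5]
grip_width: 0.0514
finger_force: 0.0
```

```bash
python3 st.py
```

```text
t 8.97 tcp [0.5277 0.3952 0.1491] yaw_y 105.46 z [ 0.001 -0.002 -1.   ] F [ 0.3 -0.3  0.5] w 0.0514 ff 0.0 q [ 0.64  0.53  0.07  1.11 -0.    0.37]
```

Request:
{"fn": "play_rows", "kwargs": {
  "series": [
    [[0.001,0.003,-0.035,0,0,0,0.6],[0.001,0.003,-0.07,0,0,0,0.6],[0.001,0.003,-0.1,0,0,0,0.6],[0.001,0.003,-0.114,0,0,0,0.6],[0.001,0.003,-0.114,0,0,0,0.6],[0.001,0.003,-0.114,0,0,0,0.0],[0.001,0.003,-0.114,0,0,0,0.0],[0.001,0.003,-0.114,0,0,0,0.0]]
  ],
  "grip_force": 40
}}

```text
time: 9.63
tcp_pos: [0.5324, 0.4009, 0.0395]
tool_rot: [-0.135, 0.991, 0.001, 0.005]
contact_force: [-0.1, -0.6, 4.8]
grip_width: 0.0211
finger_force: 41.4
```

Request:
{"fn": "play_rows", "kwargs": {
  "series": [
    [[0,0,0,0,0,0,0.0],[0,0,0,0,0,0,0.0],[0,0,0.02,0,0,0,0.0],[0,0,0.05,0,0,0,0.0],[0,0,0.09,0,0,0,0.0],[0,0,0.12,0,0,0,0.0],[0,0,0.12,0,0,0,0.0]]
  ]
}}

```text
time: 10.22
tcp_pos: [0.534, 0.4029, 0.1653]
tool_rot: [-0.135, 0.991, 0.004, 0.008]
contact_force: [0.8, 0.9, -0.7]
grip_width: 0.0214
finger_force: 40.9
```

```bash
python3 st.py; python3 - <<'E'
from h import *
w=snap('wrist');save(w,'w3.png');P=cloud(w);px=w['pixels'].astype(int)
pur=(px[...,0]-px[...,1]>20)&(px[...,2]-px[...,1]>30)&(P[...,2]>.12)
k,l,s,c=cv2.connectedComponentsWithStats(pur.astype(np.uint8))
for i in range(1,k):
    if s[i,4]>30: print('cap',s[i,4],c[i].round(0),np.median(P[l==i],0).round(4),(P[l==i].min(0)/2+P[l==i].max(0)/2).round(4))
E
```

```text
t 10.22 tcp [0.534  0.4029 0.1653] yaw_y 105.49 z [ 0.016  0.01  -1.   ] F [ 0.8  0.9 -0.7] w 0.0214 ff 40.932995080947876 q [ 0.65  0.52  0.1   1.13 -0.    0.38]
cap 4548 [323. 268.] [0.4976 0.3943 0.2153] [0.5052 0.395  0.1815]
cap 1391 [326. 361.] [0.5291 0.4034 0.2156] [0.5288 0.403  0.2151]
```

Request:
{"fn": "play_rows", "kwargs": {
  "series": [
    [[0.02,-0.2,0.02,0,0,-16.7,0.0],[0.02,-0.2,0.02,0,0,-16.7,0.0],[0.02,-0.2,0.02,0,0,-16.7,0.0],[0.02,-0.2,0.02,0,0,-16.7,0.0],[0.04,-0.36,0.02,0,0,-16.7,0.0],[0.04,-0.36,0.02,0,0,-16.7,0.0],[0.04,-0.36,0.02,0,0,-16.7,0.0],[0.04,-0.36,0.02,0,0,-16.7,0.0]]
  ]
}}

```text
time: 10.93
tcp_pos: [0.5656, 0.0674, 0.1749]
tool_rot: [0.01, 1.0, -0.0, 0.001]
contact_force: [1.1, -0.1, -1.2]
grip_width: 0.0215
finger_force: 40.3
```

Request:
{"fn": "play_rows", "kwargs": {
  "series": [
    [[0.0,-0.03,0,0,0,0,0.0],[0.0,-0.06,0,0,0,0,0.0],[0.0,-0.08,0,0,0,0,0.0],[0.0,-0.08,0,0,0,0,0.0],[0.0,-0.08,0,0,0,0,0.0],[0.0,-0.08,0,0,0,0,0.0]]
  ]
}}

```text
time: 11.43
tcp_pos: [0.566, -0.0103, 0.175]
tool_rot: [0.011, 1.0, 0.0, 0.001]
contact_force: [-0.8, 0.2, -1.4]
grip_width: 0.0213
finger_force: 40.3
```

```bash
python3 st.py; python3 - <<'E'
from h import *
w=snap('wrist');save(w,'w4.png');P=cloud(w).reshape(-1,3);np.save('w4.npy',P)
O=np.array([.5705,-.1418]);c,s=np.cos(-.021),np.sin(-.021);Rm=np.array([[c,-s],[s,c]])
F=np.c_[(P[:,:2]-O)@Rm,P[:,2]]*1000   # feeder coords mm
for y0 in range(-20,190,10):
    B=F[abs(F[:,1]-y0)<3]
    f=lambda a,b,z0,z1:B[(B[:,0]>a)&(B[:,0]<b)&(B[:,2]>z0)&(B[:,2]<z1)][:,0]
    h=f(-120,-60,59,67);wl=f(35,90,30,47);fl=f(20,75,4,12);
    g=lambda x:(len(x),*np.percentile(x,[2,98]).round(1)) if len(x)>3 else '-'
    print(y0,'hous',g(h),'wall',g(wl),'floor',g(fl), 'nearwall',g(f(-70,-45,30,47)))
E
```

```text
t 11.43 tcp [ 0.566  -0.0103  0.175 ] yaw_y 88.78 z [ 0.003  0.    -1.   ] F [-0.8  0.2 -1.4] w 0.0213 ff 40.312222838401794 q [-0.02  0.36 -0.15  1.06  0.    0.  ]
-20 hous - wall - floor (73, np.float64(40.2), np.float64(71.6)) nearwall -
-10 hous - wall (69, np.float64(35.4), np.float64(50.3)) floor (44, np.float64(55.6), np.float64(65.0)) nearwall (25, np.float64(-49.6), np.float64(-45.0))
0 hous (376, np.float64(-101.7), np.float64(-66.9)) wall (135, np.float64(37.3), np.float64(64.9)) floor (247, np.float64(20.6), np.float64(56.9)) nearwall (83, np.float64(-63.5), np.float64(-45.8))
10 hous (520, np.float64(-102.8), np.float64(-66.5)) wall (117, np.float64(56.3), np.float64(65.1)) floor (246, np.float64(21.0), np.float64(56.8)) nearwall (87, np.float64(-63.5), np.float64(-55.5))
20 hous (498, np.float64(-102.4), np.float64(-66.6)) wall (115, np.float64(56.4), np.float64(64.9)) floor (242, np.float64(20.9), np.float64(56.8)) nearwall (85, np.float64(-63.5), np.float64(-55.6))
30 hous (499, np.float64(-101.8), np.float64(-66.6)) wall (116, np.float64(56.4), np.float64(65.0)) floo
[... 1751 characters left out ...]
.float64(-102.1), np.float64(-66.0)) wall - floor - nearwall (71, np.float64(-63.6), np.float64(-57.4))
140 hous (498, np.float64(-102.0), np.float64(-66.0)) wall - floor - nearwall (64, np.float64(-63.6), np.float64(-58.1))
150 hous (506, np.float64(-102.1), np.float64(-66.0)) wall - floor - nearwall (88, np.float64(-63.6), np.float64(-54.2))
160 hous (488, np.float64(-102.0), np.float64(-66.0)) wall - floor (67, np.float64(21.4), np.float64(57.1)) nearwall (91, np.float64(-63.6), np.float64(-54.9))
170 hous (40, np.float64(-99.7), np.float64(-68.5)) wall - floor (36, np.float64(21.2), np.float64(56.2)) nearwall (10, np.float64(-62.8), np.float64(-55.2))
180 hous - wall - floor - nearwall -
```

View pics/w4.png

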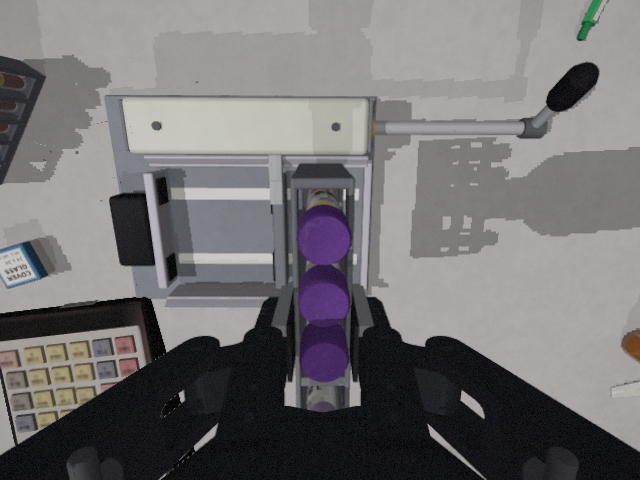

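The wrist view shows the empty lane with its front stop at about column 160 and the follower plate at column 278. The lever is parked and the rack is held square. I'll pin down the stop and the follower face from this cloud.

```bash
python3 - <<'E'
from h import *
P=np.load('w4.npy');O=np.array([.5712,-.1418]);c,s=np.cos(-.021),np.sin(-.021);Rm=np.array([[c,-s],[s,c]])
F=np.c_[(P[:,:2]-O)@Rm,P[:,2]]*1000
g=lambda B:(len(B),np.percentile(B,[1,50,99],axis=0).round(1).tolist())
print('stop',g(F[(F[:,2]>29)&(F[:,2]<36)&(abs(F[:,0]+10)<35)&(abs(F[:,1])<25)]))
print('foll',g(F[(F[:,2]>32)&(F[:,2]<46)&(abs(F[:,0]+5)<20)&(F[:,1]>60)&(F[:,1]<115)]))
Q=F[(abs(F[:,0]+10)<30)&(F[:,2]>0)&(F[:,2]<60)]
for y in range(-30,110,3):
    z=Q[abs(Q[:,1]-y)<1.5][:,2]; print((y,round(float(np.median(z)),0) if len(z) else None),end=' ')
print('\nhold caps',)
E
```

```text
stop (2071, [[-44.0, -24.8, 29.2], [-8.0, -12.5, 32.1], [24.5, -1.2, 34.8]])
foll (611, [[-24.6, 91.0, 32.7], [-6.2, 97.7, 37.1], [14.6, 102.4, 38.7]])
(-30, 31.0) (-27, 31.0) (-24, 31.0) (-21, 32.0) (-18, 32.0) (-15, 31.0) (-12, 30.0) (-9, 34.0) (-6, 34.0) (-3, 25.0) (0, 11.0) (3, 10.0) (6, 10.0) (9, 10.0) (12, 10.0) (15, 10.0) (18, 10.0) (21, 10.0) (24, 10.0) (27, 10.0) (30, 10.0) (33, 10.0) (36, 10.0) (39, 10.0) (42, 10.0) (45, 10.0) (48, 10.0) (51, 10.0) (54, 10.0) (57, 10.0) (60, 10.0) (63, 10.0) (66, 10.0) (69, 10.0) (72, 10.0) (75, 10.0) (78, 10.0) (81, 10.0) (84, 10.0) (87, 10.0) (90, 33.0) (93, 37.0) (96, 38.0) (99, 38.0) (102, 31.0) (105, 10.0) (108, None) 
hold caps
```

```bash
python3 - <<'E'
from h import *
P=np.load('w4.npy').reshape(480,640,3);im=cv2.imread('pics/w4.png').astype(int)
pur=(im[...,2]-im[...,1]>20)&(im[...,0]-im[...,1]>30)&(P[...,2]>.215)
tz=np.median(P[pur][:,2]);print('top z',tz)
k,l,s,c=cv2.connectedComponentsWithStats((pur&(abs(P[...,2]-tz)<.006)).astype(np.uint8))
for i in range(1,k):
    if s[i,4]>200: q=P[l==i];print(s[i],((q.min(0)+q.max(0))/2).round(4),np.median(q,0).round(4))
E
```

```text
top z 0.22528741941327932
[ 297  210   54   56 2270] [ 0.5228 -0.0078  0.2234] [ 0.5222 -0.0079  0.2254]
[ 298  272   51   55 1989] [ 0.542  -0.0083  0.2235] [ 0.5415 -0.0084  0.2253]
[ 300  334   48   48 1550] [ 0.5616 -0.0085  0.2237] [ 0.5615 -0.0083  0.2253]
```

Request:
{"fn": "play_rows", "kwargs": {
  "series": [
    [[0.01,-0.035,0,0,0,0,0.0],[0.01,-0.07,0,0,0,0,0.0],[0.01,-0.1,0,0,0,0,0.0],[0.01,-0.12,0,0,0,0,0.0],[0.01,-0.12,-0.03,0,0,0,0.0],[0.01,-0.12,-0.05,0,0,0,0.0],[0.01,-0.12,-0.05,0,0,0,0.0],[0.01,-0.12,-0.05,0,0,0,0.0]]
  ]
}}

```text
time: 12.15
tcp_pos: [0.5754, -0.1293, 0.1244]
tool_rot: [0.01, 1.0, 0.0, 0.0]
contact_force: [0.1, 0.6, -1.1]
grip_width: 0.0209
finger_force: 40.3
```

```bash
python3 st.py
```

```text
t 12.15 tcp [ 0.5754 -0.1293  0.1244] yaw_y 88.88 z [ 0.     0.001 -1.   ] F [ 0.1  0.6 -1.1] w 0.0209 ff 40.29979169368744 q [-0.22  0.43 -0.17  0.97  0.   -0.2 ]
```

Request:
{"fn": "play_rows", "kwargs": {
  "series": [
    [[0.0006,0,-0.025,0,0,0,0.0],[0.0006,0,-0.04,0,0,0,0.0],[0.0006,0,-0.052,0,0,0,0.0],[0.0006,0,-0.062,0,0,0,0.0],[0.0006,0,-0.07,0,0,0,0.0],[0.0006,0,-0.07,0,0,0,0.0]]
  ]
}}

```text
time: 12.65
tcp_pos: [0.5768, -0.13, 0.0548]
tool_rot: [0.01, 1.0, -0.0, 0.001]
contact_force: [0.0, -0.4, -1.2]
grip_width: 0.0213
finger_force: 40.3
```

```bash
python3 st.py
```

```text
t 12.65 tcp [ 0.5768 -0.13    0.0548] yaw_y 88.84 z [ 0.003 -0.    -1.   ] F [ 0.  -0.4 -1.2] w 0.0213 ff 40.325138568878174 q [-0.22  0.49 -0.27  0.81  0.   -0.2 ]
```

Request:
{"fn": "play_rows", "kwargs": {
  "series": [
    [[0,0,-0.004,0,0,0,0.0],[0,0,-0.007,0,0,0,0.0],[0,0,-0.0075,0,0,0,0.0],[0,0,-0.0075,0,0,0,0.0]]
  ]
}}

```text
time: 12.98
tcp_pos: [0.5773, -0.1307, 0.0483]
tool_rot: [0.011, 1.0, -0.0, 0.002]
contact_force: [1.8, 0.7, -1.1]
grip_width: 0.0212
finger_force: 40.3
```

Request:
{"fn": "play_rows", "kwargs": {
  "series": [
    [[0,0,0,0,0,0,0.35],[0,0,0,0,0,0,0.42],[0,0,0,0,0,0,0.42],[0,0,0,0,0,0,0.42],[0,0,0.03,0,0,0,0.42],[0,0,0.07,0,0,0,0.42],[0,0,0.11,0,0,0,0.42],[0,0,0.14,0,0,0,0.42]]
  ]
}}

```text
time: 13.65
tcp_pos: [0.5778, -0.1309, 0.1914]
tool_rot: [0.011, 1.0, -0.001, 0.003]
contact_force: [1.1, 0.2, -0.1]
grip_width: 0.036
finger_force: 0.0
```

```bash
python3 st.py
```

```text
t 13.65 tcp [ 0.5778 -0.1309  0.1914] yaw_y 88.78 z [ 0.007 -0.001 -1.   ] F [ 1.1  0.2 -0.1] w 0.036 ff 0.0 q [-0.22  0.39 -0.05  1.12  0.   -0.2 ]
```

Request:
{"fn": "play_rows", "kwargs": {
  "series": [
    [[-0.096,-0.143,0.03,0,0,-34,0.6],[-0.096,-0.143,0.03,0,0,-34,0.6],[-0.096,-0.143,0.03,0,0,-34,0.6],[-0.096,-0.143,0.03,0,0,-34,0.6],[-0.096,-0.143,0.03,0,0,-34,0.6],[-0.096,-0.143,0.03,0,0,-34,0.6],[-0.096,-0.143,0.03,0,0,-34,0.6],[-0.096,-0.143,0.03,0,0,-34,0.6]]
  ]
}}

```text
time: 14.32
tcp_pos: [0.4815, -0.2729, 0.2178]
tool_rot: [0.301, 0.954, -0.0, 0.002]
contact_force: [-0.4, 0.4, 0.1]
grip_width: 0.0508
finger_force: 0.0
```

```bash
python3 st.py;python3 rack.py .482 -.2735 w5.png; python3 - <<'E'
from h import *
d=snap('scene');c=d['pixels'][240:400,270:483];cv2.imwrite('pics/c2.png',cv2.resize(c,None,fx=3.7,fy=3.7,interpolation=2)[:,:,::-1])
E
```

```text
t 14.32 tcp [ 0.4815 -0.2729  0.2178] yaw_y 54.94 z [ 0.003 -0.002 -1.   ] F [-0.4  0.4  0.1] w 0.0508 ff 0.0 q [-0.52  0.31 -0.1   1.16 -0.    0.1 ]
top rect 999 ((482.11700439453125, -270.9132385253906), (22.00010108947754, 105.97036743164062), 55.562835693359375)
cap 295 [322. 179.] [ 0.45   -0.2488  0.0898] [ 0.45   -0.2489  0.0884]
cap 276 [322. 204.] [ 0.466  -0.2599  0.0898] [ 0.4661 -0.2598  0.0882]
cap 270 [322. 228.] [ 0.4817 -0.2711  0.0898] [ 0.482  -0.2711  0.0877]
cap 249 [322. 252.] [ 0.4981 -0.2823  0.0898] [ 0.498  -0.2821  0.0887]
```

View pics/c2.png

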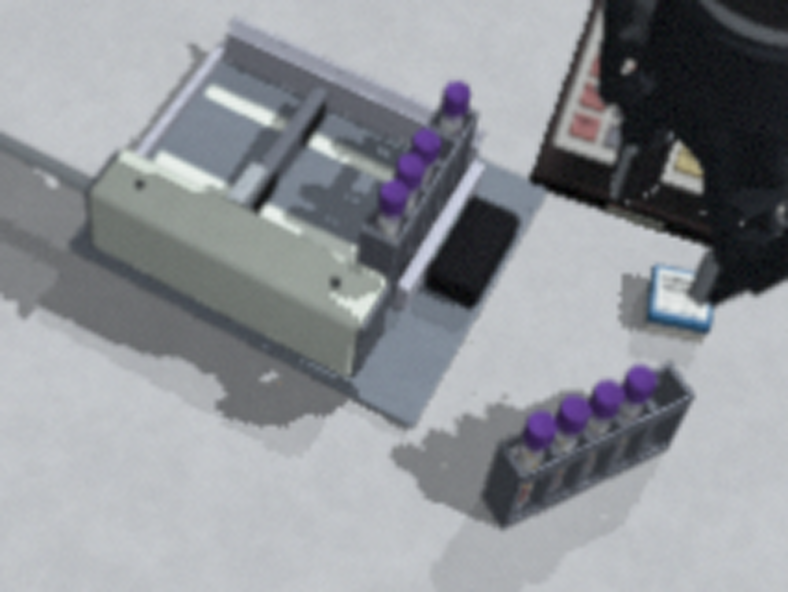

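Rack 1 stands upright at the front stop, with caps at about (393,200) to (456,98). Next is rack 2.

Request:
{"fn": "play_rows", "kwargs": {
  "series": [
    [[0,0.001,-0.04,0,0,0,0.6],[0,0.001,-0.08,0,0,0,0.6],[0,0.001,-0.115,0,0,0,0.6],[0,0.001,-0.145,0,0,0,0.6],[0,0.001,-0.17,0,0,0,0.6],[0,0.001,-0.183,0,0,0,0.6],[0,0.001,-0.183,0,0,0,0.6],[0,0.001,-0.183,0,0,0,0.6]]
  ]
}}

```text
time: 15.08
tcp_pos: [0.481, -0.2713, 0.0342]
tool_rot: [0.301, 0.954, -0.0, 0.001]
contact_force: [0.0, 0.7, 1.3]
grip_width: 0.051
finger_force: 0.0
```

Request:
{"fn": "play_rows", "kwargs": {
  "series": [
    [[0,0,0,0,0,0,0.0],[0,0,0,0,0,0,0.0],[0,0,0,0,0,0,0.0],[0,0,0,0,0,0,0.0],[0,0,0,0,0,0,0.0]]
  ]
}}

```text
time: 15.5
tcp_pos: [0.4825, -0.2733, 0.0366]
tool_rot: [0.302, 0.953, -0.001, 0.003]
contact_force: [0.4, -0.3, 5.5]
grip_width: 0.0216
finger_force: 40.2
```

Request:
{"fn": "play_rows", "kwargs": {
  "series": [
    [[0,0,0.02,0,0,0,0.0],[0,0,0.05,0,0,0,0.0],[0,0,0.09,0,0,0,0.0],[0,0,0.13,0,0,0,0.0],[0,0,0.165,0,0,0,0.0],[0,0,0.165,0,0,0,0.0]]
  ]
}}

```text
time: 16.0
tcp_pos: [0.4848, -0.2749, 0.2078]
tool_rot: [0.303, 0.953, -0.002, 0.008]
contact_force: [2.0, -0.7, -1.8]
grip_width: 0.0214
finger_force: 39.9
```

```bash
python3 st.py
```

```text
t 16.0 tcp [ 0.4848 -0.2749  0.2078] yaw_y 54.77 z [ 0.014 -0.009 -1.   ] F [ 2.  -0.7 -1.8] w 0.0214 ff 39.892648458480835 q [-0.52  0.31 -0.12  1.12 -0.    0.1 ]
```

Request:
{"fn": "play_rows", "kwargs": {
  "series": [
    [[0.0915,0.187,0,0,0,34,0.0],[0.0915,0.187,0,0,0,34,0.0],[0.0915,0.187,0,0,0,34,0.0],[0.0915,0.187,0,0,0,34,0.0],[0.0915,0.187,0,0,0,34,0.0],[0.0915,0.187,0,0,0,34,0.0],[0.0915,0.187,0,0,0,34,0.0],[0.0915,0.187,0,0,0,34,0.0]]
  ]
}}

```text
time: 16.67
tcp_pos: [0.5718, -0.0856, 0.1992]
tool_rot: [0.011, 1.0, -0.0, 0.001]
contact_force: [0.1, -1.5, -1.4]
grip_width: 0.0211
finger_force: 40.3
```

```bash
python3 st.py; python3 - <<'E'
from h import *
w=snap('wrist');P=cloud(w);im=w['pixels'].astype(int);save(w,'w6.png')
pu=(im[...,0]-im[...,1]>20)&(im[...,2]-im[...,1]>30)
for z0 in(.20,.08):
    pur=pu&(P[...,2]>z0)&(P[...,2]<z0+.1)
    tz=np.median(P[pur][:,2]);print('top z',tz)
    k,l,s,c=cv2.connectedComponentsWithStats((pur&(abs(P[...,2]-tz)<.006)).astype(np.uint8))
    for i in range(1,k):
        if s[i,4]>100: q=P[l==i];print(s[i],((q.min(0)+q.max(0))/2).round(4),np.median(q,0).round(4))
Q=P.reshape(-1,3);O=np.array([.5712,-.1418]);c,s=np.cos(-.021),np.sin(-.021);Rm=np.array([[c,-s],[s,c]])
F=np.c_[(Q[:,:2]-O)@Rm,Q[:,2]]*1000
for n,B in(('near',F[(F[:,0]>-70)&(F[:,0]<-45)&(F[:,2]>30)&(F[:,2]<47)&(F[:,1]>40)&(F[:,1]<80)]),('far',F[(F[:,0]>35)&(F[:,0]<90)&(F[:,2]>30)&(F[:,2]<47)&(F[:,1]>40)&(F[:,1]<80)])):
    print(n,len(B),np.percentile(B[:,0],[2,98]) if len(B) else '')
B=F[(F[:,2]>32)&(F[:,2]<46)&(abs(F[:,0]+5)<20)&(F[:,1]>60)&(F[:,1]<115)];print('foll',len(B),np.percentile(B[:,1],[1,99]) if len(B) else '')
E
```

```text
t 16.67 tcp [ 0.5718 -0.0856  0.1992] yaw_y 88.79 z [ 0.002 -0.001 -1.   ] F [ 0.1 -1.5 -1.4] w 0.0211 ff 40.30228614807129 q [-0.15  0.36 -0.07  1.13 -0.   -0.13]
top z 0.2522969291347285
[ 295  224   54   58 2350] [ 0.5325 -0.0837  0.2507] [ 0.5317 -0.0838  0.2525]
[ 297  287   51   58 2040] [ 0.5536 -0.084   0.2504] [ 0.5508 -0.0843  0.2523]
[ 298  346   50   59 1699] [ 0.5739 -0.0842  0.2503] [ 0.5711 -0.0839  0.2523]
top z 0.0977128455286112
[246 175  22  22 363] [ 0.5334 -0.1291  0.0976] [ 0.5336 -0.1288  0.0977]
[248 202  21  22 339] [ 0.5531 -0.1295  0.0962] [ 0.553  -0.1295  0.0977]
[250 228  20  23 322] [ 0.5726 -0.1298  0.0964] [ 0.5726 -0.13    0.0978]
[253 278  19  21 289] [ 0.6115 -0.1306  0.0959] [ 0.6111 -0.1309  0.0977]
near 529 [-64.51746419 -56.2329084 ]
far 0 
foll 535 [ 90.78614765 102.14290909]
```

Request:
{"fn": "play_rows", "kwargs": {
  "series": [
    [[0.0008,0,-0.035,0,0,0,0.0],[0.0008,0,-0.07,0,0,0,0.0],[0.0008,0,-0.1,0,0,0,0.0],[0.0008,0,-0.12,0,0,0,0.0],[0.0008,0,-0.132,0,0,0,0.0],[0.0008,0,-0.142,0,0,0,0.0],[0.0008,0,-0.146,0,0,0,0.0],[0.0008,0,-0.146,0,0,0,0.0]]
  ]
}}

```text
time: 17.38
tcp_pos: [0.5788, -0.0878, 0.0564]
tool_rot: [0.012, 1.0, -0.0, 0.008]
contact_force: [6.8, 1.1, 3.3]
grip_width: 0.0211
finger_force: 43.8
```

```bash
python3 st.py
```

```text
t 17.38 tcp [ 0.5788 -0.0878  0.0564] yaw_y 88.59 z [ 0.015 -0.001 -1.   ] F [6.8 1.1 3.3] w 0.0211 ff 43.83134186267853 q [-0.15  0.48 -0.29  0.79  0.   -0.13]
```

Request:
{"fn": "play_rows", "kwargs": {
  "series": [
    [[0,0,0,0,0,0,0.0],[0,0,0,0,0,0,0.0],[0,0,0,0,0,0,0.0]]
  ]
}}

```text
time: 17.63
tcp_pos: [0.5787, -0.0878, 0.0566]
tool_rot: [0.012, 1.0, -0.0, 0.008]
contact_force: [6.8, 0.7, 1.5]
grip_width: 0.0214
finger_force: 43.6
```

```bash
python3 st.py; python3 - <<'E'
from h import *
w=snap('wrist');P=cloud(w);im=w['pixels'].astype(int)
pu=(im[...,0]-im[...,1]>20)&(im[...,2]-im[...,1]>30)&(P[...,2]>.08)
k,l,s,c=cv2.connectedComponentsWithStats(pu.astype(np.uint8))
for i in range(1,k):
    if s[i,4]>100: q=P[l==i];q=q[q[:,2]>np.percentile(q[:,2],90)-.006];print(s[i],((q.min(0)+q.max(0))/2).round(4),np.median(q,0).round(4))
d=snap('scene');c=d['pixels'][240:400,270:483];cv2.imwrite('pics/c3.png',cv2.resize(c,None,fx=3.7,fy=3.7,interpolation=2)[:,:,::-1])
E
```

```text
t 17.63 tcp [ 0.5787 -0.0878  0.0566] yaw_y 88.6 z [ 0.015 -0.001 -1.   ] F [6.8 0.7 1.5] w 0.0214 ff 43.64516615867615 q [-0.15  0.47 -0.29  0.79  0.   -0.13]
[ 152  199   62   56 2346] [ 0.5334 -0.1288  0.0963] [ 0.5329 -0.1286  0.0976]
[ 161  255   62   95 3422] [ 0.5593 -0.1293  0.1014] [ 0.5551 -0.1294  0.0975]
[ 292  258   60  154 7417] [ 0.5569 -0.086   0.1192] [ 0.55   -0.0859  0.119 ]
[190 425  27  27 206] [ 0.5889 -0.121   0.121 ] [ 0.6125 -0.13    0.0976]
```

```bash
python3 - <<'E'
from h import *
for n in('scene','side','wrist'):
    w=snap(n);P=cloud(w);im=w['pixels'].astype(int)
    pu=(im[...,0]-im[...,1]>20)&(im[...,2]-im[...,1]>30)
    M=pu&(abs(P[...,1]+.085)<.02)&(P[...,0]>.48)&(P[...,0]<.66)&(P[...,2]>.08)
    Q=P[M];print(n,len(Q))
    for x in np.arange(.50,.65,.008):
        b=Q[abs(Q[:,0]-x)<.004]
        if len(b)>3: print('  %.3f n%d ztop %.4f y %.4f'%(x,len(b),np.percentile(b[:,2],95),b[:,1].mean()))
    # rack top surface grey
    G=P[(~pu)&(abs(P[...,1]+.085)<.018)&(P[...,0]>.49)&(P[...,0]<.66)&(P[...,2]>.055)&(P[...,2]<.1)]
    for x in np.arange(.50,.65,.012):
        b=G[abs(G[:,0]-x)<.006]
        if len(b)>3: print('  grey %.3f n%d z95 %.4f'%(x,len(b),np.percentile(b[:,2],95)))
E
```

```text
scene 48
  0.540 n13 ztop 0.1199 y -0.0905
  0.548 n21 ztop 0.1199 y -0.0891
  0.556 n9 ztop 0.1176 y -0.0873
  0.564 n4 ztop 0.1144 y -0.0875
  grey 0.500 n80 z95 0.0643
  grey 0.524 n171 z95 0.0953
  grey 0.536 n57 z95 0.0991
  grey 0.548 n51 z95 0.0914
  grey 0.560 n35 z95 0.0972
  grey 0.572 n61 z95 0.0977
  grey 0.584 n9 z95 0.0972
side 0
  grey 0.500 n25 z95 0.0633
  grey 0.524 n87 z95 0.0943
  grey 0.536 n73 z95 0.0975
  grey 0.548 n66 z95 0.0938
  grey 0.560 n80 z95 0.0967
  grey 0.572 n58 z95 0.0924
  grey 0.584 n16 z95 0.0852
  grey 0.596 n22 z95 0.0842
  grey 0.608 n36 z95 0.0774
  grey 0.620 n25 z95 0.0719
  grey 0.632 n21 z95 0.0709
wrist 7382
  0.540 n1582 ztop 0.1221 y -0.0858
  0.548 n1524 ztop 0.1218 y -0.0860
  0.556 n581 ztop 0.1199 y -0.0858
  0.564 n1521 ztop 0.1173 y -0.0863
  0.572 n790 ztop 0.1156 y -0.0863
  0.580 n881 ztop 0.1126 y -0.0866
  0.588 n503 ztop 0.1116 y -0.0868
  grey 0.500 n3544 z95 0.0657
  grey 0.512 n124 z95 0.0625
  grey 0.524 n3300 z95 0.0969
  grey 0.536 n2045 z95 0.0986
  grey 0.548 n1058 z95 0.0944
  grey 0.560 n155 z95 0.0919
  grey 0.572 n2021 z95 0.0976
  grey 0.584 n608 z95 0.0981
  grey 0.596 n118 z95 0.0949
  grey 0.608 n89 z95 0.0794
  grey 0.620 n14 z95 0.0762
```

View pics/c3.png

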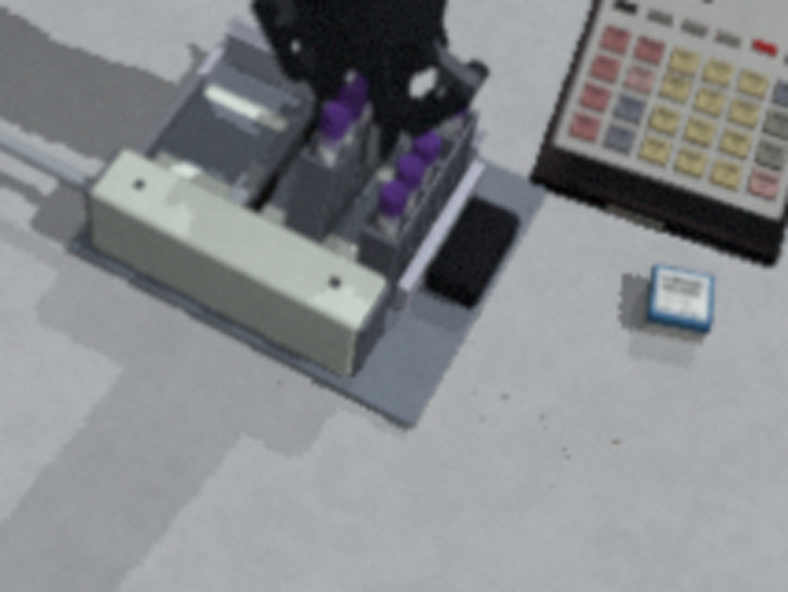

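Rack 2's near end has caught on the near lip, so the rack is tilted about 12° in the grip with its cap at (335,120) raised. I'll lift it, level it by tilting the tool, and measure again.

Request:
{"fn": "play_rows", "kwargs": {
  "series": [
    [[0,0,0.015,0,0,0,0.0],[0,0,0.035,0,0,0,0.0],[0,0,0.06,0,0,0,0.0],[0,0,0.08,0,-6,0,0.0],[0,0,0.09,0,-12,0,0.0],[0,0,0.09,0,-12,0,0.0],[0,0,0.09,0,-12,0,0.0],[0,0,0.09,0,-12,0,0.0]]
  ]
}}

```text
time: 18.55
tcp_pos: [0.5733, -0.0869, 0.1442]
tool_rot: [0.012, 0.994, 0.001, 0.106]
contact_force: [0.8, 0.2, -1.7]
grip_width: 0.0213
finger_force: 43.1
```

```bash
python3 st.py; cat > caps.py <<'E'
import sys
from h import *
w=snap('wrist');P=cloud(w);im=w['pixels'].astype(int)
pu=(im[...,0]-im[...,1]>20)&(im[...,2]-im[...,1]>30)&(P[...,2]>.06)
M=pu&(P[...,1]>-.11);Q=P[M]
# caps top: fit line z(x) over top points
for it in range(2):
    xs=np.arange(.50,.64,.004);T=[(x,np.percentile(b[:,2],95)) for x in xs if len(b:=Q[abs(Q[:,0]-x)<.002])>20]
T=np.array(T);p=np.polyfit(T[:,0],T[:,1],1);p=np.polyfit(*T[abs(T[:,1]-np.polyval(p,T[:,0]))<.004].T,1);print('tilt slope dz/dx',p[0],'z at .57',np.polyval(p,.57))
top=M&(abs(P[...,2]-np.polyval(p,P[...,0]))<.004)
k,l,s,c=cv2.connectedComponentsWithStats(cv2.erode(top.astype(np.uint8),np.ones((5,5))))
for i in range(1,k):
    if s[i,4]>80: q=P[l==i];print(s[i],np.median(q,0).round(4),((q.min(0)+q.max(0))/2).round(4))
G=P[(~pu)&(abs(P[...,1]+.085)<.016)&(P[...,0]>.48)&(P[...,2]>.1)];
print('grey near end x pct',np.percentile(G[:,0],[.5,2,5]).round(4) if len(G) else None)
F=P.reshape(-1,3);F=F[(abs(F[:,2]-.04)<.008)&(F[:,0]>.50)&(F[:,0]<.525)&(F[:,1]>-.11)&(F[:,1]<-.05)];print('near lip x',len(F),np.percentile(F[:,0],[2,98]).round(4) if len(F) else '')
E
python3 caps.py
```

```text
t 18.55 tcp [ 0.5733 -0.0869  0.1442] yaw_y 88.69 z [ 0.211 -0.001 -0.978] F [ 0.8  0.2 -1.7] w 0.0213 ff 43.07450830936432 q [-0.17  0.26 -0.4   0.7   0.03 -0.14]
tilt slope dz/dx -0.05563250294133642 z at .57 0.19917116612829938
[ 295  283   54   49 1870] [ 0.5316 -0.085   0.2005] [ 0.5321 -0.0851  0.2004]
[300 340  46  41 985] [ 0.5525 -0.0855  0.1994] [ 0.5515 -0.0853  0.1994]
[302 386  42  24 581] [ 0.5688 -0.0861  0.1985] [ 0.5692 -0.0857  0.1984]
grey near end x pct [0.5142 0.5148 0.5159]
near lip x 1063 [0.509 0.517]
```

Request:
{"fn": "play_rows", "kwargs": {
  "series": [
    [[0.002,0,0,0,-3,0,0.0],[0.004,0,-0.01,0,-3,0,0.0],[0.004,0,-0.025,0,-3,0,0.0],[0.004,0,-0.04,0,-3,0,0.0],[0.004,0,-0.05,0,-3,0,0.0],[0.004,0,-0.05,0,-3,0,0.0],[0.004,0,-0.05,0,-3,0,0.0],[0.004,0,-0.05,0,-3,0,0.0]]
  ]
}}

```text
time: 19.27
tcp_pos: [0.5785, -0.0858, 0.0939]
tool_rot: [0.01, 0.991, 0.001, 0.132]
contact_force: [0.7, 0.1, -1.3]
grip_width: 0.0215
finger_force: 43.1
```

```bash
python3 st.py;python3 caps.py
```

```text
t 19.27 tcp [ 0.5785 -0.0858  0.0939] yaw_y 88.82 z [ 0.262 -0.001 -0.965] F [ 0.7  0.1 -1.3] w 0.0215 ff 43.0594664812088 q [-0.17  0.29 -0.53  0.49  0.04 -0.14]
tilt slope dz/dx -0.00515002975123528 z at .57 0.1485745019857917
[ 295  283   54   49 1822] [ 0.5338 -0.0839  0.1479] [ 0.5344 -0.0841  0.1473]
[ 298  339   49   41 1251] [ 0.5532 -0.0845  0.1479] [ 0.5536 -0.0843  0.1474]
[301 384  43  26 683] [ 0.5702 -0.0844  0.1478] [ 0.5713 -0.0848  0.1474]
grey near end x pct [0.5208 0.521  0.5213]
near lip x 1381 [0.5097 0.5168]
```

Request:
{"fn": "play_rows", "kwargs": {
  "series": [
    [[-0.001,0,-0.006,0,0,0,0.0],[-0.001,0,-0.012,0,0,0,0.0],[-0.001,0,-0.018,0,0,0,0.0],[-0.001,0,-0.022,0,0,0,0.0],[-0.001,0,-0.026,0,0,0,0.0],[-0.001,0,-0.03,0,0,0,0.0],[-0.001,0,-0.03,0,0,0,0.0]]
  ]
}}

```text
time: 19.9
tcp_pos: [0.5756, -0.0856, 0.0629]
tool_rot: [0.011, 0.991, 0.001, 0.132]
contact_force: [0.4, 0.3, -1.2]
grip_width: 0.0217
finger_force: 43.1
```

```bash
python3 st.py;python3 caps.py
```

```text
t 19.9 tcp [ 0.5756 -0.0856  0.0629] yaw_y 88.82 z [ 0.261 -0.    -0.965] F [ 0.4  0.3 -1.2] w 0.0217 ff 43.05985987186432 q [-0.17  0.33 -0.58  0.41  0.04 -0.14]
tilt slope dz/dx -0.012301648616583852 z at .57 0.11740086799175921
[ 295  284   55   48 1851] [ 0.5309 -0.0836  0.117 ] [ 0.5317 -0.0837  0.117 ]
[ 299  339   48   71 2024] [ 0.5538 -0.0842  0.1169] [ 0.5587 -0.0841  0.1162]
grey near end x pct [0.5268 0.5311 0.5318]
near lip x 1798 [0.5121 0.5185]
```

Request:
{"fn": "play_rows", "kwargs": {
  "series": [
    [[0.0015,0,0,0,0,0,0.0],[0.0015,0,-0.004,0,0,0,0.0],[0.0015,0,-0.008,0,0,0,0.0],[0.0015,0,-0.012,0,0,0,0.0],[0.0015,0,-0.016,0,0,0,0.0],[0.0015,0,-0.018,0,0,0,0.0],[0.0015,0,-0.018,0,0,0,0.0]]
  ]
}}

```text
time: 20.53
tcp_pos: [0.577, -0.0854, 0.045]
tool_rot: [0.011, 0.991, 0.001, 0.131]
contact_force: [0.1, -0.1, -1.7]
grip_width: 0.0213
finger_force: 43.1
```

```bash
python3 st.py;python3 caps.py
```

```text
t 20.53 tcp [ 0.577  -0.0854  0.045 ] yaw_y 88.82 z [ 0.261 -0.    -0.965] F [ 0.1 -0.1 -1.7] w 0.0213 ff 43.139196038246155 q [-0.17  0.35 -0.6   0.36  0.04 -0.14]
tilt slope dz/dx -0.0003933631970958319 z at .57 0.09967631156463078
[ 295  282   55   50 1878] [ 0.532  -0.0836  0.099 ] [ 0.533  -0.0837  0.0982]
[ 298  338   49   72 2113] [ 0.5558 -0.084   0.0989] [ 0.5601 -0.0841  0.0982]
grey near end x pct [0.5322 0.5328 0.5332]
near lip x 1983 [0.5129 0.5202]
```

Request:
{"fn": "play_rows", "kwargs": {
  "series": [
    [[0,0,-0.0015,0,0,0,0.0],[0,0,-0.0015,0,0,0,0.0],[0,0,-0.0015,0,0,0,0.34],[0,0,-0.0015,0,0,0,0.36],[0,0,-0.0015,0,0,0,0.36],[0,0,-0.0015,0,0,0,0.36],[-0.003,0,0.01,0,0,0,0.36],[-0.008,0,0.03,0,0,0,0.36]]
  ]
}}

```text
time: 21.25
tcp_pos: [0.5683, -0.0854, 0.0743]
tool_rot: [0.011, 0.991, 0.001, 0.13]
contact_force: [0.4, -0.1, 0.2]
grip_width: 0.0305
finger_force: 0.0
```

Request:
{"fn": "play_rows", "kwargs": {
  "series": [
    [[-0.008,0,0.03,0,0,0,0.36],[-0.016,0,0.06,0,0,0,0.36],[-0.025,0.02,0.09,0,0,0,0.36],[-0.025,0.02,0.09,0,0,0,0.36]]
  ]
}}

```text
time: 21.58
tcp_pos: [0.5476, -0.0646, 0.1727]
tool_rot: [0.01, 0.99, 0.001, 0.137]
contact_force: [-0.5, 0.4, 0.1]
grip_width: 0.0307
finger_force: 0.0
```

```bash
python3 st.py; python3 - <<'E'
from h import *
w=snap('wrist');P=cloud(w);im=w['pixels'].astype(int);save(w,'w7.png')
pu=(im[...,0]-im[...,1]>20)&(im[...,2]-im[...,1]>30)&(P[...,2]>.06)
k,l,s,c=cv2.connectedComponentsWithStats(cv2.erode(pu.astype(np.uint8),np.ones((3,3))))
for i in range(1,k):
    if s[i,4]>40: print(s[i],np.median(P[l==i],0).round(4))
Q=P.reshape(-1,3);O=np.array([.5712,-.1418]);c,s=np.cos(-.021),np.sin(-.021);Rm=np.array([[c,-s],[s,c]])
F=np.c_[(Q[:,:2]-O)@Rm,Q[:,2]]*1000
B=F[(F[:,2]>32)&(F[:,2]<46)&(abs(F[:,0]+5)<20)&(F[:,1]>78)&(F[:,1]<115)];print('foll',len(B),np.percentile(B[:,1],[1,99]) if len(B) else '')
w=snap('scene');P=cloud(w);im=w['pixels'].astype(int)
M=(im.max(2)<60)&(P[...,2]>.05)&(P[...,2]<.12)&(abs(P[...,0]-.46)<.06)&(P[...,1]>.1)&(P[...,1]<.2);print('knob',M.sum(),np.percentile(P[M],[2,50,98],axis=0).round(4))
E
```

```text
t 21.58 tcp [ 0.5476 -0.0646  0.1727] yaw_y 88.89 z [ 0.272 -0.    -0.962] F [-0.5  0.4  0.1] w 0.0307 ff 0.0 q [-0.14  0.15 -0.49  0.66  0.04 -0.11]
[278 187  22  26 357] [ 0.5338 -0.0836  0.0978]
[197 188  23  24 335] [ 0.5337 -0.1313  0.098 ]
[280 214  22  70 898] [ 0.5711 -0.0846  0.0978]
[204 217  20  22 309] [ 0.5529 -0.1317  0.0982]
[209 243  19  20 229] [ 0.5726 -0.132   0.0983]
[218 286  18  20 188] [ 0.6107 -0.1333  0.0982]
foll 570 [ 90.5093368  102.18866977]
knob 76 [[0.4585 0.1382 0.0582]
 [0.4666 0.1426 0.0825]
 [0.4811 0.1523 0.0887]]
```

Both racks stand upright, with all cap tops at z of about 0.098, and the follower is still parked. Back to the knob.

Request:
{"fn": "play_rows", "kwargs": {
  "series": [
    [[-0.05,0.1,0.0,0,-10,0,0.4],[-0.05,0.1,0.0,0,-10,0,0.4],[-0.05,0.1,0.0,0,-10,0,0.4],[-0.11,0.2146,-0.03,0,-17.2,0,0.4],[-0.11,0.2146,-0.03,0,-17.2,0,0.4],[-0.11,0.2146,-0.03,0,-17.2,0,0.4],[-0.11,0.2146,-0.061,0,-17.2,0,0.4],[-0.11,0.2146,-0.061,0,-17.2,0,0.4]]
  ]
}}

```text
time: 22.35
tcp_pos: [0.4288, 0.1495, 0.0985]
tool_rot: [0.006, 0.962, 0.001, 0.274]
contact_force: [-0.2, -0.6, -2.0]
grip_width: 0.0341
finger_force: 0.0
```

Request:
{"fn": "play_rows", "kwargs": {
  "series": [
    [[0,0,0,0,0,0,0.4],[0,0,0,0,0,0,0.4]]
  ]
}}

```text
time: 22.52
tcp_pos: [0.4351, 0.1483, 0.1048]
tool_rot: [0.01, 0.96, 0.002, 0.279]
contact_force: [0.2, -1.1, 0.4]
grip_width: 0.0341
finger_force: 0.0
```

```bash
python3 st.py; python3 - <<'E'
from h import *
w=snap('wrist');P=cloud(w);im=w['pixels'].astype(int);save(w,'w8.png')
M=(im.max(2)<60)&(P[...,2]>.055)&(P[...,2]<.095)&(abs(P[...,0]-.46)<.04)&(abs(P[...,1]-.15)<.025);print('knob',M.sum(),np.percentile(P[M],[2,50,98],axis=0).round(4))
E
```

```text
t 22.52 tcp [0.4351 0.1483 0.1048] yaw_y 88.92 z [ 0.535 -0.002 -0.845] F [ 0.2 -1.1  0.4] w 0.0341 ff 0.0 q [ 0.51 -0.   -1.05  0.02 -0.27  0.47]
knob 1057 [[0.4567 0.1431 0.0645]
 [0.4609 0.1509 0.0835]
 [0.4688 0.1585 0.091 ]]
```

Request:
{"fn": "play_rows", "kwargs": {
  "series": [
    [[0.008,0.002,0,0,0,0,0.4],[0.015,0.002,-0.011,0,0,0,0.4],[0.022,0.002,-0.022,0,0,0,0.4],[0.029,0.002,-0.033,0,0,0,0.4],[0.0354,0.002,-0.0435,0,0,0,0.4],[0.0354,0.002,-0.0435,0,0,0,0.4],[0.0354,0.002,-0.0435,0,0,0,0.4]]
  ]
}}

```text
time: 23.15
tcp_pos: [0.4718, 0.1501, 0.0621]
tool_rot: [0.012, 0.96, 0.002, 0.28]
contact_force: [-0.3, 0.5, -0.3]
grip_width: 0.0338
finger_force: 0.0
```

```bash
python3 st.py
```

```text
t 23.15 tcp [0.4718 0.1501 0.0621] yaw_y 88.8 z [ 0.537 -0.002 -0.844] F [-0.3  0.5 -0.3] w 0.0338 ff 0.0 q [ 0.47  0.15 -1.07 -0.16 -0.25  0.42]
```

Close on the knob, then draw back about 4 mm.

Request:
{"fn": "play_rows", "kwargs": {
  "series": [
    [[0,0,0,0,0,0,0.0],[0,0,0,0,0,0,0.0],[0,0,0,0,0,0,0.0],[0,0,0,0,0,0,0.0],[0,0,0,0,0,0,0.0]]
  ]
}}

```text
time: 23.57
tcp_pos: [0.4707, 0.1501, 0.0623]
tool_rot: [0.011, 0.96, 0.002, 0.28]
contact_force: [-0.0, -3.9, 4.9]
grip_width: 0.0164
finger_force: 39.4
```

Request:
{"fn": "play_rows", "kwargs": {
  "series": [
    [[0,0.0015,0,0,0,0,0.0],[0,0.003,0,0,0,0,0.0],[0,0.004,0,0,0,0,0.0],[0,0.004,0,0,0,0,0.0]]
  ]
}}

```text
time: 23.9
tcp_pos: [0.4705, 0.1528, 0.0621]
tool_rot: [0.011, 0.96, 0.0, 0.28]
contact_force: [0.5, -9.5, 5.0]
grip_width: 0.0163
finger_force: 39.6
```

```bash
python3 st.py
```

```text
t 23.9 tcp [0.4705 0.1528 0.0621] yaw_y 88.77 z [ 0.538 -0.006 -0.843] F [ 0.5 -9.5  5. ] w 0.0163 ff 39.58296584081836 q [ 0.48  0.15 -1.07 -0.16 -0.26  0.43]
```

Request:
{"fn": "play_rows", "kwargs": {
  "series": [
    [[0,0.001,0,0,0,0,0.0],[0,0.002,0,0,0,0,0.0],[0,0.002,0,0,0,0,0.0]]
  ]
}}

```text
time: 24.15
tcp_pos: [0.4705, 0.1546, 0.0621]
tool_rot: [0.011, 0.96, -0.0, 0.28]
contact_force: [0.2, -8.4, 5.4]
grip_width: 0.0163
finger_force: 39.6
```

Request:
{"fn": "play_rows", "kwargs": {
  "series": [
    [[0.003,0,0.002,0,6,0,0.0],[0.0062,0,0.0034,0,12,0,0.0],[0.0093,0,0.0043,0,18,0,0.0],[0.0125,0,0.0048,0,24,0,0.0],[0.0157,0,0.005,0,30,0,0.0],[0.019,0,0.005,0,35,0,0.0],[0.02,0,0.005,0,35,0,0.0],[0.02,0,0.005,0,35,0,0.0]]
  ]
}}

```text
time: 24.82
tcp_pos: [0.4882, 0.1543, 0.0681]
tool_rot: [0.011, 1.0, -0.003, -0.026]
contact_force: [-8.8, -10.4, 22.4]
grip_width: 0.0161
finger_force: 42.8
```

```bash
python3 st.py
```

```text
t 24.82 tcp [0.4882 0.1543 0.0681] yaw_y 88.7 z [-0.051 -0.006 -0.999] F [ -8.8 -10.4  22.4] w 0.0161 ff 42.834769191686064 q [ 0.3   0.4  -0.39  0.83  0.01  0.32]
```

The lever is upright against its end of travel. Now I'll ease the follower forward.

Request:
{"fn": "play_rows", "kwargs": {
  "series": [
    [[0,-0.002,0.001,0,0,0,0.0],[0,-0.006,0.002,0,0,0,0.0],[0,-0.01,0.003,0,0,0,0.0],[0,-0.014,0.003,0,0,0,0.0],[0,-0.018,0.003,0,0,0,0.0],[0,-0.021,0.003,0,0,0,0.0],[0,-0.021,0.003,0,0,0,0.0]]
  ]
}}

```text
time: 25.4
tcp_pos: [0.4874, 0.1334, 0.0689]
tool_rot: [0.011, 1.0, -0.003, -0.025]
contact_force: [-2.7, -8.3, 2.3]
grip_width: 0.0163
finger_force: 40.7
```

```bash
python3 st.py; cat > lane.py <<'E'
from h import *
for n in('scene','wrist'):
    w=snap(n);P=cloud(w);im=w['pixels'].astype(int)
    pu=(im[...,0]-im[...,1]>20)&(im[...,2]-im[...,1]>30)&(P[...,2]>.06)&(P[...,1]>-.16)&(P[...,1]<0)&(P[...,0]>.5)&(P[...,0]<.65)
    k,l,s,c=cv2.connectedComponentsWithStats(cv2.erode(pu.astype(np.uint8),np.ones((2,2))))
    for i in range(1,k):
        if s[i,4]>8: q=P[l==i];print(n,s[i],np.median(q,0).round(4),'zmax',q[:,2].max().round(4))
E
python3 lane.py
```

```text
t 25.4 tcp [0.4874 0.1334 0.0689] yaw_y 88.74 z [-0.05  -0.005 -0.999] F [-2.7 -8.3  2.3] w 0.0163 ff 40.68465146119706 q [ 0.26  0.39 -0.41  0.82  0.01  0.28]
scene [368 261   4   5  15] [ 0.5922 -0.0885  0.0944] zmax 0.0983
scene [391 263   5   4  14] [ 0.6114 -0.1321  0.0955] zmax 0.0992
scene [363 267   5   5  20] [ 0.5731 -0.0882  0.0954] zmax 0.0975
scene [358 274   6   4  21] [ 0.5541 -0.0869  0.0952] zmax 0.0986
scene [382 276   6   5  19] [ 0.5726 -0.1307  0.0957] zmax 0.098
scene [354 280   5   5  22] [ 0.5359 -0.0864  0.0946] zmax 0.0987
scene [378 282   6   5  21] [ 0.5543 -0.1311  0.0949] zmax 0.0967
scene [374 289   5   6  18] [ 0.5348 -0.1317  0.0948] zmax 0.0975
```

Request:
{"fn": "play_rows", "kwargs": {
  "series": [
    [[0,-0.003,0,0,0,0,0.0],[0,-0.006,0,0,0,0,0.0],[0,-0.009,0,0,0,0,0.0],[0,-0.012,0,0,0,0,0.0],[0,-0.015,0,0,0,0,0.0],[0,-0.018,0,0,0,0,0.0],[0,-0.02,0,0,0,0,0.0],[0,-0.02,0,0,0,0,0.0]]
  ]
}}

```text
time: 26.17
tcp_pos: [0.487, 0.1142, 0.069]
tool_rot: [0.011, 1.0, -0.002, -0.025]
contact_force: [-4.6, -6.5, 2.9]
grip_width: 0.0165
finger_force: 40.7
```

```bash
python3 st.py;python3 lane.py
```

```text
t 26.17 tcp [0.487  0.1142 0.069 ] yaw_y 88.77 z [-0.051 -0.004 -0.999] F [-4.6 -6.5  2.9] w 0.0165 ff 40.70811473764479 q [ 0.23  0.38 -0.42  0.82  0.01  0.25]
scene [391 263   5   5  14] [ 0.6118 -0.1328  0.0951] zmax 0.0982
scene [374 264   4   4  15] [ 0.593  -0.1021  0.0947] zmax 0.0974
scene [369 270   5   5  20] [ 0.5732 -0.102   0.0955] zmax 0.0979
scene [365 276   5   5  19] [ 0.5548 -0.1014  0.0946] zmax 0.0981
scene [382 276   6   5  21] [ 0.5724 -0.1316  0.0953] zmax 0.0973
scene [360 283   5   6  22] [ 0.5335 -0.1008  0.0953] zmax 0.0967
scene [378 282   6   7  24] [ 0.5532 -0.132   0.0957] zmax 0.0986
scene [373 289   6   6  23] [ 0.5351 -0.1306  0.0955] zmax 0.0971
```

Request:
{"fn": "play_rows", "kwargs": {
  "series": [
    [[0,-0.002,0,0,0,0,0.0],[0,-0.004,0,0,0,0,0.0],[0,-0.006,0,0,0,0,0.0],[0,-0.0075,0,0,0,0,0.0],[0,-0.009,0,0,0,0,0.0],[0,-0.009,0,0,0,0,0.0]]
  ]
}}

```text
time: 26.77
tcp_pos: [0.4868, 0.1057, 0.069]
tool_rot: [0.011, 1.0, -0.002, -0.025]
contact_force: [-4.7, -5.5, 2.3]
grip_width: 0.0164
finger_force: 40.7
```

Request:
{"fn": "play_rows", "kwargs": {
  "series": [
    [[0,-0.001,0,0,0,0,0.0],[0,-0.002,0,0,0,0,0.0],[0,-0.002,0,0,0,0,0.0]]
  ]
}}

```text
time: 27.02
tcp_pos: [0.4868, 0.104, 0.069]
tool_rot: [0.011, 1.0, -0.001, -0.026]
contact_force: [-5.5, -4.9, 3.8]
grip_width: 0.0164
finger_force: 40.7
```

```bash
python3 st.py;python3 lane.py
```

```text
t 27.02 tcp [0.4868 0.104  0.069 ] yaw_y 88.79 z [-0.051 -0.002 -0.999] F [-5.5 -4.9  3.8] w 0.0164 ff 40.71920201880857 q [ 0.21  0.38 -0.43  0.82  0.01  0.23]
scene [392 264   4   4  15] [ 0.6109 -0.1349  0.0951] zmax 0.0977
scene [378 266   5   4  17] [ 0.5915 -0.1131  0.0955] zmax 0.0993
scene [373 272   6   5  23] [ 0.5733 -0.112   0.0953] zmax 0.097
scene [383 277   6   5  19] [ 0.572  -0.1345  0.0946] zmax 0.0974
scene [369 279   5   5  20] [ 0.5527 -0.1113  0.0957] zmax 0.0972
scene [379 283   6   5  23] [ 0.5535 -0.1328  0.0953] zmax 0.0981
scene [364 285   6   5  22] [ 0.5346 -0.1109  0.0954] zmax 0.0984
scene [374 290   6   5  22] [ 0.5342 -0.1328  0.0948] zmax 0.0975
```

Racks closed up; a few mm remain to the stop.

Request:
{"fn": "play_rows", "kwargs": {
  "series": [
    [[0,-0.001,0,0,0,0,0.0],[0,-0.002,0,0,0,0,0.0],[0,-0.003,0,0,0,0,0.0],[0,-0.003,0,0,0,0,0.0]]
  ]
}}

```text
time: 27.45
tcp_pos: [0.4867, 0.1025, 0.069]
tool_rot: [0.01, 1.0, 0.0, -0.026]
contact_force: [-5.4, -0.4, 3.0]
grip_width: 0.0164
finger_force: 40.7
```

```bash
python3 st.py;python3 lane.py
```

```text
t 27.45 tcp [0.4867 0.1025 0.069 ] yaw_y 88.83 z [-0.051  0.001 -0.999] F [-5.4 -0.4  3. ] w 0.0164 ff 40.67733791191131 q [ 0.2   0.38 -0.43  0.82  0.01  0.22]
scene [393 264   4   4  15] [ 0.6117 -0.136   0.0956] zmax 0.0975
scene [379 266   5   4  13] [ 0.5917 -0.1137  0.0952] zmax 0.0984
scene [374 272   6   5  19] [ 0.573  -0.1141  0.0946] zmax 0.1004
scene [384 277   5   5  19] [ 0.5727 -0.1351  0.0952] zmax 0.0982
scene [370 279   6   5  20] [ 0.555  -0.1129  0.0952] zmax 0.0967
scene [379 283   6   5  21] [ 0.5542 -0.1345  0.0954] zmax 0.0971
scene [365 286   6   5  22] [ 0.5338 -0.1126  0.095 ] zmax 0.0989
scene [375 290   6   7  26] [ 0.5333 -0.1346  0.095 ] zmax 0.0988
```

The spring load is now fully on the racks at d of about 44 mm. I'll let go and withdraw.

Request:
{"fn": "play_rows", "kwargs": {
  "series": [
    [[-0.001,0,0,0,0,0,0.0],[-0.001,0,0,0,0,0,0.35],[-0.001,0,0,0,0,0,0.4],[-0.001,0,0,0,0,0,0.4],[-0.001,0,0.015,0,0,0,0.4],[-0.001,0,0.04,0,0,0,0.4],[-0.001,0,0.075,0,0,0,0.4],[-0.001,0,0.115,0,0,0,0.4]]
  ]
}}

```text
time: 28.22
tcp_pos: [0.4885, 0.1019, 0.1846]
tool_rot: [0.011, 1.0, -0.001, -0.024]
contact_force: [1.5, 0.7, -0.4]
grip_width: 0.034
finger_force: 0.0
```

Request:
{"fn": "play_rows", "kwargs": {
  "series": [
    [[0,0.06,0.02,0,0,0,0.4],[0,0.06,0.02,0,0,0,0.4],[0,0.06,0.02,0,0,0,0.4],[0,0.06,0.02,0,0,0,0.4]]
  ]
}}

```text
time: 28.55
tcp_pos: [0.4903, 0.1631, 0.2052]
tool_rot: [0.01, 1.0, -0.0, -0.021]
contact_force: [-0.5, -0.3, 0.3]
grip_width: 0.034
finger_force: 0.0
```

```bash
python3 st.py;python3 lane.py; python3 - <<'E'
from h import *
for n in('scene','side'):
    w=snap(n);P=cloud(w);im=w['pixels'].astype(int)
    M=(im.max(2)<60)&(P[...,2]>.06)&(P[...,2]<.105)&(abs(P[...,0]-.47)<.05)&(P[...,1]>.06)&(P[...,1]<.16);print(n,'knob',M.sum(),np.percentile(P[M],[2,50,98],axis=0).round(4).tolist() if M.any() else '')
w=snap('scene');P=cloud(w).reshape(-1,3);F=P[(P[:,2]>.05)&(P[:,2]<.068)&(P[:,0]>.51)&(P[:,0]<.64)&(P[:,1]>-.17)&(P[:,1]<-.05)]
print('rack tops y',np.percentile(F[:,1],[1,99]).round(4))
for uv in((453,320),(249,192),(217,190)):print(P.reshape(480,640,3)[uv[1],uv[0]].round(3))
E
```

```text
t 28.55 tcp [0.4903 0.1631 0.2052] yaw_y 88.9 z [-0.042  0.    -0.999] F [-0.5 -0.3  0.3] w 0.034 ff 0.0 q [ 0.31  0.29 -0.17  1.15  0.01  0.33]
scene [393 264   4   4  13] [ 0.6117 -0.1362  0.0959] zmax 0.0972
scene [378 266   5   4  15] [ 0.5919 -0.1134  0.095 ] zmax 0.0989
scene [374 272   5   5  18] [ 0.5732 -0.1135  0.0955] zmax 0.0975
scene [384 277   5   5  19] [ 0.5718 -0.135   0.0958] zmax 0.0979
scene [370 279   5   5  20] [ 0.5537 -0.1131  0.0949] zmax 0.0976
scene [379 283   6   5  22] [ 0.5539 -0.1346  0.0955] zmax 0.0986
scene [365 286   5   6  20] [ 0.5342 -0.112   0.0943] zmax 0.0982
scene [375 290   6   5  21] [ 0.5346 -0.1343  0.0958] zmax 0.0991
scene knob 77 [[0.4833, 0.0929, 0.0696], [0.488, 0.097, 0.0899], [0.4964, 0.1041, 0.0981]]
side knob 27 [[0.4849, 0.1084, 0.0726], [0.489, 0.1106, 0.0834], [0.4935, 0.1142, 0.0931]]
rack tops y [-0.1459 -0.1   ]
[ 0.601 -0.285  0.018]
[0.482 0.11  0.288]
[0.481 0.185 0.26 ]
```

```bash
python3 -c "
from plant import ticket; print(ticket.close_job())"
```

```text
the job is handed in; nothing more can be done
None
```

I handed the job in at about 28.6 s. Both racks stand upright, closed against the front stop under the follower, and the lever is upright and released. Rack 2 snagged the lane's near lip on its first lowering and tilted in the grip; I lifted it, levelled it and set it in cleanly. I did not separately re-check the oil bottle and tally counter at the end.

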